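# Seat the round-bottom flasks in their heating mantles

### The arm

A 6-joint arm with a two-finger parallel gripper is mounted at the origin on the work surface. World frame = base frame: x ahead of the robot, y to its left, z up, the work surface at z = 0. Lengths are in m, angles in rad, forces in N, time in s.
With the tool pointing down it reaches from about 0.225 to 0.875 m from the base axis. Payload 3.4 kg.
Tool frame: the origin (TCP) lies between the finger pads; the fingertips stand 25 mm ahead of it and the grasp point (between the pads) lies 6 mm ahead of it (manip.tips_ahead is the distance from the TCP to the fingertips, in m); z points along the fingers, x is the direction in which the jaws open and shut, and the axes are right-handed (so a half turn about z gives the same grasp; the last joint's range is limited). The gripper opens to 85 mm and grips with 20 to 120 N. Pads are 22 mm wide; open, the fingers measure 114 mm over their backs; the gripper's body (76 mm by 85 mm) begins 54 mm behind the grasp point. The pads swing forward as they close: fully open they stand 13 mm farther back than shut.
Start: joints at [1.157, 0.276, 1.505, -0, 1.361, -0.121], TCP at [0.166, 0.551, 0.256] pointing down, gripper open.
Joint ranges: [-2.89, 2.89], [-0.75, 2.08], [0.22, 2.7], [-1.18, 4.32], [0.11, 2.71], [-2.7, 2.7]. Speed limits (rad/s): [2.57, 2.57, 3.14, 3.14, 3.14, 3.14].

### API

Orientations are given as a unit quaternion [w, x, y, z].
In Python, from rig import manip gives the robot as it stands. The module is installed in compiled form; this text tells all that it offers.
- The arm moves only by the tool send_rows, never from a script. Its argument "plan" is a list of rows, each an object with "linear": the shift along the tool's x, y, z in m, a list of three; "delta_rot": the turn, a rotation vector about the tool's x, y, z in degrees, a list of three; "fingers": the finger opening in m, from 0 to 0.0854. A call has 1 to 12 rows; each row shifts and turns the pose as measured when the row begins, along the tool's axes as they then stand; what a row does not reach is not made up. A row lasts 1/12 s, in which the tool goes at most 41.7 mm and 7.16 degrees, less where a joint would pass 70% of its speed; a pose out of reach is approached as far as the arm can. A call with a gripper value outside its range is refused whole. The fingers move at their own pace and stop on an object; "force" is the grip in N (left out, the last holds). Time passes only in rows, so rows that do not move let the fingers close. It gives the time, the measured TCP pose, the force and the opening at its end, in the units of the state.
- manip.get_state(): the state, without advancing time (a new reading comes with each control period).
- manip.get_image(name): name is "scene" or "top" or "wrist"; returns the picture (480x640x3 uint8, red, green, blue); there is no depth.
- manip.camera_info(name): a dict with "K" (3x3 intrinsics, pixels), "rvec" (rotation vector, rad) and "tvec" (3), from world to camera coordinates, as OpenCV has them. Camera axes: x right, y down, z forward; pixel columns grow to the right and rows downward; lengths in m; the calibration is good to about 2 mm. A picture is of the moment at which its call begins: read the wrist's pose just before it. camera_info takes no time and is no camera call; for the wrist camera it gives the pose at the moment of the call.
- manip.sign_off(): hands the job in, once; it reports no verdict.
Trained networks look in the newest picture that a camera, given by its name, has taken for a name from the list of things; names that differ only in an ending like _2 or _b are one class to them, and where a whole thing is asked for, a point or a joint stands for the part that bears it (a point fixed in the world has none). Each returns a list of dicts, best first, with "p" (0 to 1); they miss things now and then, are a little off and sometimes report something else, mostly with a low value. They report only what shows in the picture. A call takes as long as a camera call. They do not tell look-alikes from the thing itself.
- manip.find_in(thing, camera): "extent" ([left, top, right, bottom] in pixels, round what is visible of it).
- manip.masks_of(thing, camera): "pixels" (480x640 bool, what is visible of it) and "extent" ([left, top, right, bottom] in pixels, round what is visible of it).
The state is a dict: "clock": time; "qpos": joint angles; "qd": joint speeds; "effort": joint torques, N m; "position": TCP position; "ee_rot": TCP orientation; "contact_force": force on the tool from outside, world axes, zero at the start; "moment": the same for the moment, N m; "width": finger opening in m.
Only numpy, scipy, OpenCV 4.12 (cv2) and the standard library are available. Lean on these libraries where they do the work, as an engineer would, in place of code of your own. Each camera call takes 0.05 s, during which the arm holds its last target. There are 200 camera calls.

### The job

Get the distillations ready: take the three round-bottom flasks from their cork rings by the neck and seat each one fully in the heating mantle whose well fits it, small flask in small mantle, medium in medium and large in large, and leave them standing upright. It is glass, so set each flask down gently, and do not knock over or push away the beaker, the brown bottle or the two little vials.

Things in the scene. Friction and masses are not known exactly. Their poses are not given: they have to be found in the camera images.
- bulb_50 (a point): Small round-bottom flask, clear glass: round bulb 51 mm across, upright neck 20 mm wide (mouth bead 24) rising 42 mm above the bulb; 93 mm tall. Stands upright in a fixed cork ring (82 mm across, 27 high). Point: centre of the bulb, 25.5 mm above its underside; grip the neck 50.5 mm above this point. z along the neck, yaw means nothing. Bottom-heavy.
- bulb_100 (a point): Medium round-bottom flask, clear glass: round bulb 64 mm across, upright neck 26 mm wide (mouth bead 30) rising 46 mm above the bulb; 110 mm tall. Stands upright in a fixed cork ring (82 mm across, 27 high). Point: centre of the bulb, 32 mm above its underside; grip the neck 57 mm above this point. z along the neck, yaw means nothing. Bottom-heavy.
- bulb_250 (a point): Large round-bottom flask, clear glass: round bulb 85 mm across, upright neck 32 mm wide (mouth bead 36) rising 52 mm above the bulb; 137 mm tall. Stands upright in a fixed cork ring (82 mm across, 27 high). Point: centre of the bulb, 42.5 mm above its underside; grip the neck 67.5 mm above this point. z along the neck, yaw means nothing. Bottom-heavy.
- mantle_50: Small heating mantle, fixed: round grey housing 104 mm across, 85 high, white round well in its top, 58 mm across at the mouth, for the 51 mm bulb; control box with knob stands out 19 mm (knob 29) at its front (-x). Origin: on the well's axis, at bench level, z up. The well is a funnel that centres the bulb; seated, the bulb's centre is 90 mm above this origin.
- mantle_100: Medium heating mantle, fixed: round grey housing 116 mm across, 85 high, white round well in its top, 73 mm across at the mouth, for the 64 mm bulb; control box with knob stands out 19 mm (knob 29) at its front (-x). Origin: on the well's axis, at bench level, z up. The well is a funnel that centres the bulb; seated, the bulb's centre is 91 mm above this origin.
- mantle_250: Large heating mantle, fixed: round grey housing 140 mm across, 85 high, white round well in its top, 97 mm across at the mouth, for the 85 mm bulb; control box with knob stands out 19 mm (knob 29) at its front (-x). Origin: on the well's axis, at bench level, z up. The well is a funnel that centres the bulb; seated, the bulb's centre is 94 mm above this origin.
- beaker: Bystander: empty glass beaker, 53 mm across, 68 mm high, loose; origin at the centre of its underside.
- bottle: Bystander: brown glass reagent bottle with a black cap, 60 mm across, 124 mm high, loose; origin at the centre of its underside.
- vial_a: Bystander: small glass vial with a white cap, 23 mm across, 47 mm high, loose, standing between the mantles and the flasks; origin at the centre of its underside.
- vial_b: Bystander: small glass vial with a white cap, 23 mm across, 47 mm high, loose, standing between the mantles and the flasks; origin at the centre of its underside.
Not all that is in view belongs to the job. What is shaped like the part that bears bulb_250 but pink is not meant. What is shaped like the part that bears bulb_50 but orange is not meant.

How it is judged:
By the outcome, as a careful person would: the job done as asked, in the order asked, and still so for the second after the job is handed in, with the robot touching nothing.
It also fails if it takes over 93 s, if anything falls off the work surface, if the arm or the gripper's body presses on something with over 40 N, if the wrist force passes 120 N, or if a joint passes its speed limit or range.

## Working session

There is one attempt and no reset: what is moved stays moved. The work goes in short steps, Python scripts to look and compute and a tool call to move; the robot and the scene stay as the last step left them, time stands still between calls to the robot, and variables do not carry over. Pictures are saved under pics/ and viewed, about 12 in all and at most 16, crops included, and the job is handed in when it is done.

Besides the shell and the picture viewer there is one more tool, called after "Request:" by a JSON object that holds its "name" and its "arguments". send_rows: Moves the arm, as the interface text tells. Its arguments: {"type":"object","properties":{"plan":{"type":"array","items":{"type":"object","properties":{"linear":{"type":"array","items":{"type":"number"}},"delta_rot":{"type":"array","items":{"type":"number"}},"fingers":{"type":"number"}}}},"force":{"type":"number"}},"required":["plan"]}

```bash
mkdir -p pics; cat > h.py <<'E'
import numpy as np,cv2
from rig import manip
def save(cam,n):
    im=manip.get_image(cam); cv2.imwrite('pics/'+n,im[:,:,::-1]); return im
def cam(c):
    i=manip.camera_info(c); return np.array(i['K'],float),cv2.Rodrigues(np.array(i['rvec'],float))[0],np.array(i['tvec'],float).ravel()
def proj(c,P):
    K,R,t=cam(c); p=(R@np.atleast_2d(P).T).T+t; p=p@K.T; return p[:,:2]/p[:,2:]
def atz(c,uv,z):
    K,R,t=cam(c); d=R.T@np.linalg.inv(K)@np.array([uv[0],uv[1],1.]); o=-R.T@t
    return o+d*(z-o[2])/d[2]
E
python3 - <<'E'
from h import *
np.set_printoptions(precision=3,suppress=True)
for c in('top','scene'):
    save(c,c+'1.png'); K,R,t=cam(c); print(c,-R.T@t,R.tolist(),K[0,0])
    for n in ['bulb_50','bulb_100','bulb_250','mantle_50','mantle_100','mantle_250','vial_a','beaker','bottle']:
        print(n,[(np.round(d['extent']).tolist(),round(d['p'],2)) for d in manip.find_in(n,c)])
print(manip.get_state())
E
```

```text
top [0.284 0.017 0.98 ] [[-0.1313522259207507, -0.9913318553733199, -0.002783032115477868], [-0.969746040810934, 0.1290737804286557, -0.20720177493779857], [0.20576493646193195, -0.024517579977375942, -0.978294270245344]] 452.73505923270227
bulb_50 [([401.0, 296.0, 446.0, 341.0], 0.86), ([225.0, 258.0, 246.0, 282.0], 0.79), ([297.0, 226.0, 340.0, 264.0], 0.75), ([392.0, 235.0, 423.0, 269.0], 0.7), ([168.0, 249.0, 200.0, 270.0], 0.64), ([253.0, 218.0, 266.0, 232.0], 0.45)]
bulb_100 [([401.0, 296.0, 446.0, 341.0], 0.86), ([225.0, 258.0, 246.0, 282.0], 0.79), ([297.0, 226.0, 340.0, 264.0], 0.75), ([392.0, 235.0, 423.0, 269.0], 0.7), ([168.0, 249.0, 200.0, 270.0], 0.64), ([253.0, 218.0, 266.0, 232.0], 0.45)]
bulb_250 [([401.0, 296.0, 446.0, 341.0], 0.86), ([225.0, 258.0, 246.0, 282.0], 0.79), ([297.0, 226.0, 340.0, 264.0], 0.75), ([392.0, 235.0, 423.0, 269.0], 0.7), ([168.0, 249.0, 200.0, 270.0], 0.64), ([253.0, 218.0, 266.0, 232.0], 0.45)]
mantle_50 [([280.0, 123.0, 336.0, 216.0], 0.86), ([162.0, 119.0, 233.0, 221.0], 0.85), ([398.0, 124.0, 454.0, 193.0], 0.72), ([295.0, 226.0, 339.0, 2
[... 1747 characters left out ...]
96.0, 249.0], 0.71)]
vial_a [([365.0, 258.0, 373.0, 281.0], 0.74), ([246.0, 267.0, 257.0, 292.0], 0.52)]
beaker [([98.0, 251.0, 129.0, 287.0], 0.81), ([473.0, 200.0, 508.0, 260.0], 0.67), ([291.0, 201.0, 327.0, 261.0], 0.29)]
bottle [([471.0, 198.0, 507.0, 259.0], 0.77)]
{'clock': 1.0, 'qpos': array([ 1.157,  0.276,  1.505,  0.   ,  1.361, -0.121]), 'qd': array([ 0.   ,  0.   , -0.001, -0.001,  0.   , -0.001]), 'effort': array([  0.001, -41.667, -24.61 ,  -0.   ,   0.   ,  -0.   ]), 'position': array([0.166, 0.551, 0.256]), 'ee_rot': array([-0.   ,  0.803,  0.596,  0.   ]), 'contact_force': array([ 0.321, -0.603, -0.792]), 'moment': array([0.033, 0.047, 0.016]), 'width': 0.08520124754999683}
```

View pics/top1.png

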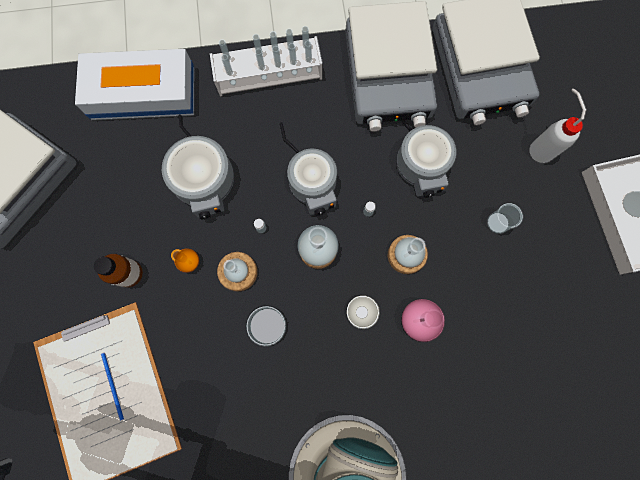

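View pics/scene1.png

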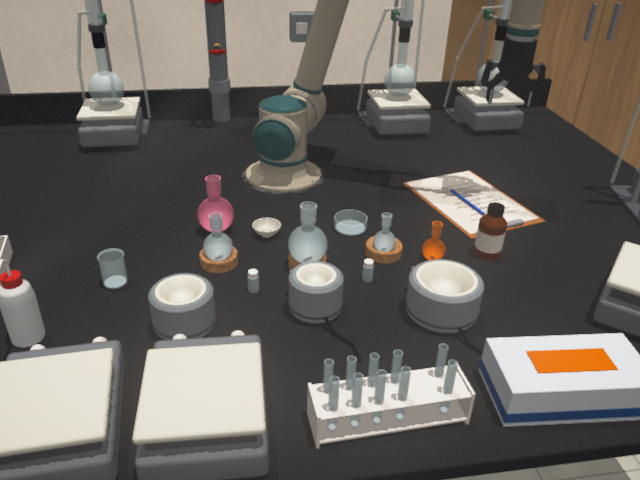

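The row shows the large flask at (318,247), the medium at (410,253) and the small at (237,270). The mantles are large (198,168), small (313,174) and medium (428,152).

Possible mix-ups are the pink flask at (423,320), the orange flask at (185,260), the ceramic bowl at (363,312) and the dish at (266,326). I choose the clear flasks on cork, and check them in a crop.

```bash
python3 - <<'E'
from h import *
np.set_printoptions(precision=4,suppress=True)
im=cv2.imread('pics/top1.png')
cv2.imwrite('pics/crop1.png',cv2.resize(im[195:295,205:445],None,fx=3.33,fy=3.33,interpolation=cv2.INTER_CUBIC))
hsv=cv2.cvtColor(im,cv2.COLOR_BGR2HSV)
# wells: bright, near-white/cream
m=((hsv[...,2]>150)&(im[...,2].astype(int)-im[...,0]>3)).astype(np.uint8)
for n,(u,v),d in(('250',(198,168),.097),('50',(313,174),.058),('100',(428,152),.073)):
    w=np.zeros_like(m); cv2.circle(w,(u,v),42,1,-1)
    k,l,s,c=cv2.connectedComponentsWithStats(m*w)
    i=1+s[1:,4].argmax(); pts=cv2.findContours((l==i).astype(np.uint8),0,1)[0][0]
    W=np.array([atz('top',q[0],.085)[:2] for q in cv2.convexHull(pts)])
    c,r=cv2.minEnclosingCircle(W.astype(np.float32)); 
    print(n,np.array(c),2*r,d,(W.min(0)+W.max(0))/2,W.max(0)-W.min(0))
# cork
co=((hsv[...,0]>5)&(hsv[...,0]<20)&(hsv[...,1]>90)&(hsv[...,2]>90)).astype(np.uint8)
for n,(u,v) in(('250',(318,247)),('50',(237,270)),('100',(410,253))):
    w=np.zeros_like(co); cv2.circle(w,(u,v),27,1,-1); p=np.argwhere(co*w)[:,::-1]
    W=np.array([atz('top',q,.027)[:2] for q in p]); c,r=cv2.minEnclosingCircle(W.astype(np.float32)); print(n,len(p),np.array(c),2*r)
for n,uv,z in(('va',(260,222),.047),('vb',(370,206),.047),('beaker',(510,213),.068),('bottle',(103,265),.124),('orange',(183,258),.06),('pink',(423,320),.04)): print(n,atz('top',uv,z))
E
```

```text
250 [0.6579 0.2339] 0.11561895161867142 0.097 [0.6588 0.2331] [0.1077 0.1136]
50 [ 0.6154 -0.0074] 0.07181676477193832 0.058 [ 0.6138 -0.0071] [0.0657 0.0701]
100 [ 0.629  -0.2612] 0.09153982996940613 0.073 [ 0.6289 -0.261 ] [0.0884 0.0896]
250 58 [0.4372 0.0008] 0.06835751980543137
50 737 [0.4336 0.1756] 0.08553602546453476
100 424 [ 0.4225 -0.1889] 0.0856507197022438
va [0.5278 0.1128 0.047 ]
vb [ 0.5318 -0.1238  0.047 ]
beaker [ 0.4728 -0.4066  0.068 ]
bottle [0.4632 0.411  0.124 ]
orange [0.4695 0.2766 0.06  ]
pink [ 0.281  -0.1947  0.04  ]
```

View pics/crop1.png

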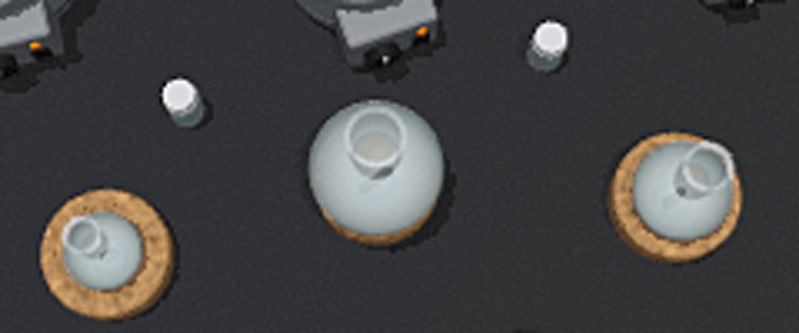

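```bash
python3 - <<'E'
from h import *
np.set_printoptions(precision=4,suppress=True)
for n,b,m,h,cork in(('50',(236,270.4),(230.5,266.2),.0675,(.4336,.1756)),('100',(409.8,252.7),(417.3,245.5),.078,(.4225,-.1889)),('250',(318,246),(317.9,236.4),.0945,None)):
    for z in np.arange(.03,.075,.01): print(n,z,atz('top',b,z)[:2],atz('top',m,z+h)[:2],cork,proj('scene',[*atz('top',b,z)[:2],z+h])[0])
for n,p in(('250',(.6588,.2331)),('50',(.6146,-.0072)),('100',(.629,-.261))): print(n,proj('scene',[*p,.085])[0],proj('top',[*p,.085])[0])
im=cv2.imread('pics/scene1.png')
a=cv2.resize(im[195:345,140:490],None,fx=2.28,fy=2.28,interpolation=cv2.INTER_CUBIC); b=cv2.resize(im[195:275,190:440],None,fx=3.2,fy=3.2,interpolation=cv2.INTER_CUBIC)
cv2.imwrite('pics/crop2.png',np.vstack([a[:,:798],b[:,:798]]))
E
```

```text
50 0.03 [0.4343 0.1758] [0.4333 0.1745] (0.4336, 0.1756) [386.6153 215.829 ]
50 0.04 [0.4327 0.1742] [0.4316 0.1727] (0.4336, 0.1756) [386.0755 211.5037]
50 0.05 [0.4311 0.1725] [0.4299 0.1709] (0.4336, 0.1756) [385.5321 207.1504]
50 0.060000000000000005 [0.4295 0.1708] [0.4282 0.1691] (0.4336, 0.1756) [384.9852 202.7686]
50 0.07 [0.428  0.1691] [0.4265 0.1674] (0.4336, 0.1756) [384.4348 198.3582]
100 0.03 [ 0.4233 -0.1943] [ 0.424 -0.194] (0.4225, -0.1889) [214.3302 219.4486]
100 0.04 [ 0.4218 -0.1921] [ 0.4224 -0.1915] (0.4225, -0.1889) [215.0777 214.8795]
100 0.05 [ 0.4204 -0.1899] [ 0.4208 -0.1891] (0.4225, -0.1889) [215.8297 210.283 ]
100 0.060000000000000005 [ 0.4189 -0.1876] [ 0.4192 -0.1867] (0.4225, -0.1889) [216.5862 205.6587]
100 0.07 [ 0.4174 -0.1854] [ 0.4176 -0.1843] (0.4225, -0.1889) [217.3473 201.0066]
250 0.03 [ 0.4634 -0.0027] [ 0.4643 -0.003 ] None [307.7891 216.5   ]
250 0.04 [ 0.4615 -0.0025] [ 0.4622 -0.0028] None [307.8311 211.8251]
250 0.05 [ 0.4597 -0.0023] [ 0.4601 -0.0025] None [307.8733 207.1222]
250 0.060000000000000005 [ 0.4578 -0.0021] [ 0.458  -0.0023] None [307.9158 202.3912]
250 0.07 [ 0.4559 -0.0018] [ 0.4558 -0.002 ] None [307.9586 197.6317]
250 [446.6324 278.0095] [193.9014 164.7212]
50 [317.1236 274.0179] [310.5356 170.1598]
100 [180.0449 288.9053] [429.2436 148.6035]
```

View pics/crop2.png

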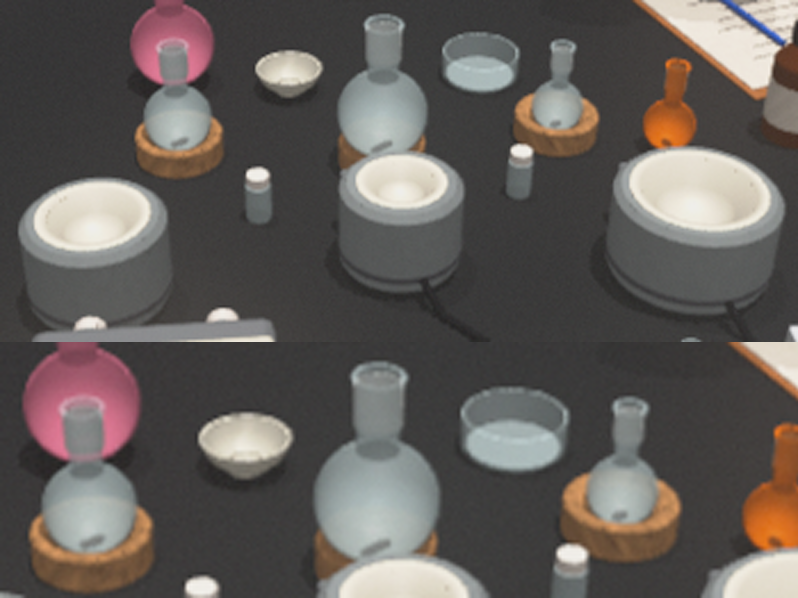

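```bash
python3 - <<'E'
from h import *
im=cv2.imread('pics/top1.png'); f=4
out=[]
th=np.linspace(0,2*np.pi,60)
for p,d,D in((( .6588,.2331),.097,.14),((.6146,-.0072),.058,.104),((.629,-.261),.073,.116)):
    u,v=proj('top',[*p,.085])[0].astype(int); x0,y0=u-33,v-40
    c=cv2.resize(im[y0:y0+90,x0:x0+66],None,fx=f,fy=f,interpolation=cv2.INTER_CUBIC)
    for q,col in((d,(0,0,255)),(D,(0,255,0))):
        P=np.c_[p[0]+q/2*np.cos(th),p[1]+q/2*np.sin(th),0*th+.085]
        cv2.polylines(c,[((proj('top',P)-[x0-.5,y0-.5])*f).astype(np.int32)],True,col,1)
    out.append(c)
cv2.imwrite('pics/crop3.png',np.hstack(out))
E
```

```text
(no output)
```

View pics/crop3.png

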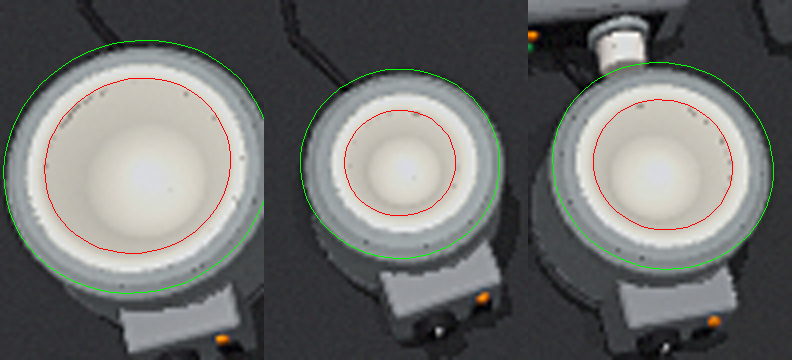

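The mantle fits look right once the small one is nudged about 2 mm. I'll go above the small flask and look from near.

Request:
{"name": "send_rows", "arguments": {"plan": [{"linear": [-0.0236, 0.0304, 0], "fingers": 0.055}, {"linear": [-0.0236, 0.0304, 0], "fingers": 0.055}, {"linear": [-0.0236, 0.0304, 0], "fingers": 0.055}, {"linear": [-0.0236, 0.0304, 0], "fingers": 0.055}, {"linear": [-0.0236, 0.0304, 0], "fingers": 0.055}, {"linear": [-0.0236, 0.0304, 0], "fingers": 0.055}, {"linear": [-0.0236, 0.0304, 0], "fingers": 0.055}, {"linear": [-0.0236, 0.0304, 0], "fingers": 0.055}, {"linear": [-0.0236, 0.0304, 0], "fingers": 0.055}, {"linear": [-0.0236, 0.0304, 0], "fingers": 0.055}, {"linear": [-0.0236, 0.0304, 0], "fingers": 0.055}, {"linear": [-0.0236, 0.0304, 0], "fingers": 0.055}]}}

```text
$.plan[0]: bad value
```

```bash
cat >> h.py <<'E'
from scipy.spatial.transform import Rotation as Ro
def go(t):
    s=manip.get_state(); w=s['ee_rot']; R=Ro.from_quat([w[1],w[2],w[3],w[0]]); T=R.as_matrix()
    d=T.T@(np.array(t)-s['position']); tilt=np.cross(T[:,2],[0,0,-1])
    print('pos',s['position'].round(4),'w',round(s['width'],4),'F',s['contact_force'].round(1),'t',round(s['clock'],2),'tool delta',d.round(4),'norm',np.linalg.norm(d).round(4),'tiltfix_deg',np.degrees(T.T@tilt).round(2),'yaw',np.degrees(np.arctan2(T[1,0],T[0,0])).round(1))
E
python3 - <<'E'
from h import *
go([.433,.1747,.256]); save('wrist','w1.png'); K,R,t=cam('wrist'); print(-R.T@t,R,K)
for n,p,h in(('50',(.433,.1747),.033+.0675),): print(proj('wrist',[[*p,.033],[*p,.033+.0675]]))
E
```

```text
pos [0.166  0.5506 0.2564] w 0.0852 F [ 0.3 -0.6 -0.8] t 1.0 tool delta [-2.828e-01  3.642e-01  3.000e-04] norm 0.4611 tiltfix_deg [ 0.   -0.01 -0.  ] yaw 73.2
[0.09053725 0.5738139  0.37395968] [[ 2.89640331e-01  9.57135558e-01  4.03508124e-05]
 [ 9.10827285e-01 -2.75639864e-01  3.07272390e-01]
 [ 2.94112453e-01 -8.89617243e-02 -9.51621604e-01]] [[357.21324211   0.         321.60830235]
 [  0.         357.21324211 244.20630823]
 [  0.           0.           1.        ]]
[[102.30780738 490.13326167]
 [ 66.77906132 548.66624881]]
```

View pics/w1.png

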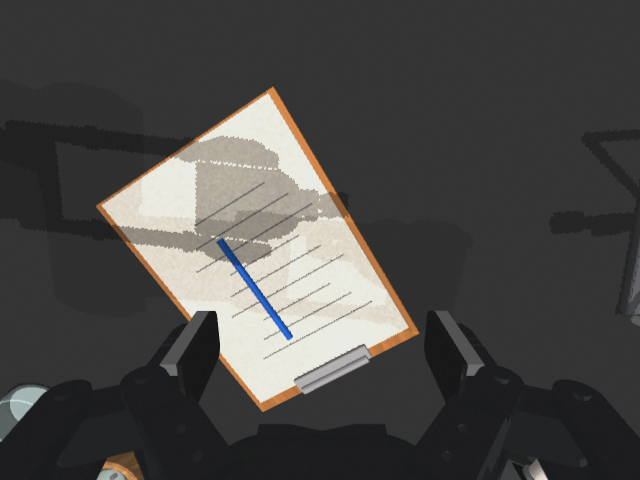

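The call was refused because it lacked delta_rot. The wrist view shows the gripper jaws and the clipboard.

Request:
{"name": "send_rows", "arguments": {"plan": [{"linear": [-0.0236, 0.0304, 0], "delta_rot": [0, 0, 0], "fingers": 0.055}, {"linear": [-0.0236, 0.0304, 0], "delta_rot": [0, 0, 0], "fingers": 0.055}, {"linear": [-0.0236, 0.0304, 0], "delta_rot": [0, 0, 0], "fingers": 0.055}, {"linear": [-0.0236, 0.0304, 0], "delta_rot": [0, 0, 0], "fingers": 0.055}, {"linear": [-0.0236, 0.0304, 0], "delta_rot": [0, 0, 0], "fingers": 0.055}, {"linear": [-0.0236, 0.0304, 0], "delta_rot": [0, 0, 0], "fingers": 0.055}, {"linear": [-0.0236, 0.0304, 0], "delta_rot": [0, 0, 0], "fingers": 0.055}, {"linear": [-0.0236, 0.0304, 0], "delta_rot": [0, 0, 0], "fingers": 0.055}, {"linear": [-0.0236, 0.0304, 0], "delta_rot": [0, 0, 0], "fingers": 0.055}, {"linear": [-0.0236, 0.0304, 0], "delta_rot": [0, 0, 0], "fingers": 0.055}, {"linear": [-0.0236, 0.0304, 0], "delta_rot": [0, 0, 0], "fingers": 0.055}, {"linear": [-0.0236, 0.0304, 0], "delta_rot": [0, 0, 0], "fingers": 0.055}]}}

```text
clock: 2.05
position: [0.4417, 0.1672, 0.2553]
ee_rot: [-0.002, 0.798, 0.603, 0.004]
contact_force: [0.8, 0.7, 0.2]
width: 0.0549
```

```bash
python3 - <<'E'
from h import *
go([.433,.1747,.18]); save('wrist','w2.png')
p=(.433,.1747); print(proj('wrist',[[*p,.033],[*p,.033+.0675]]))
E
```

```text
pos [0.4417 0.1672 0.2553] w 0.0549 F [0.8 0.7 0.2] t 2.05 tool delta [ 0.0041 -0.0106  0.0754] norm 0.0762 tiltfix_deg [ 0.1  -0.54  0.  ] yaw 74.1
[[329.77633911 194.42742061]
 [332.00994127 210.36038735]]
```

View pics/w2.png

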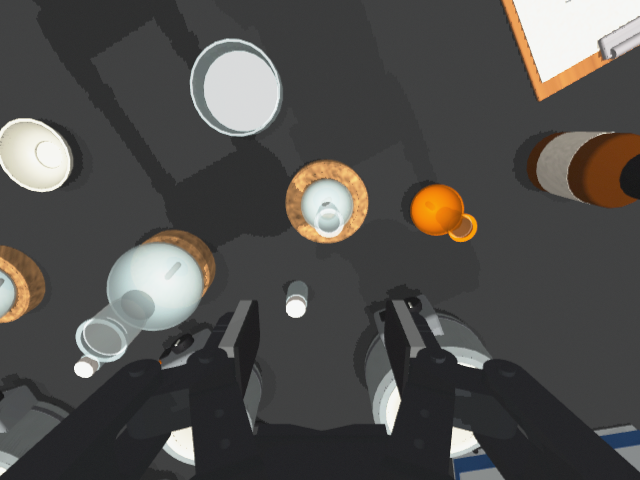

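The small clear flask on cork has its mouth at (329,219) and bulb at (326,205). The orange decoy is at (437,210). The arm was still settling, so I'll move lower, settle and re-measure.

Request:
{"name": "send_rows", "arguments": {"plan": [{"linear": [0.004, -0.0106, 0.02], "delta_rot": [0, -0.5, 0], "fingers": 0.055}, {"linear": [0, 0, 0.02], "delta_rot": [0, 0, 0], "fingers": 0.055}, {"linear": [0, 0, 0.01], "delta_rot": [0, 0, 0], "fingers": 0.055}, {"linear": [0, 0, 0], "delta_rot": [0, 0, 0], "fingers": 0.055}, {"linear": [0, 0, 0], "delta_rot": [0, 0, 0], "fingers": 0.055}]}}

```text
clock: 2.52
position: [0.443, 0.1629, 0.2049]
ee_rot: [0.007, 0.803, 0.596, 0.003]
contact_force: [0.1, -0.5, -0.3]
width: 0.0552
```

```bash
python3 - <<'E'
from h import *
go([.433,.1747,.18]); im=save('wrist','w3.png').copy(); go([.433,.1747,.18])
th=np.linspace(0,2*np.pi,50)
for p,z,d in(((.433,.1747),.0995,.024),((.433,.1747),.033,.051),((.433,.1747),.027,.082)):
    P=np.c_[p[0]+d/2*np.cos(th),p[1]+d/2*np.sin(th),0*th+z]; cv2.polylines(im,[proj('wrist',P).astype(np.int32)],True,(255,0,0),1)
u,v=proj('wrist',[.433,.1747,.08])[0].astype(int)
cv2.imwrite('pics/w3c.png',cv2.resize(im[max(v-90,0):v+90,u-110:u+110,::-1],None,fx=3,fy=3)); print(u,v)
E
```

```text
pos [0.443  0.1629 0.2049] w 0.0552 F [ 0.1 -0.5 -0.3] t 2.52 tool delta [ 0.0084 -0.0133  0.0247] norm 0.0293 tiltfix_deg [0.79 0.2  0.  ] yaw 73.1
pos [0.4429 0.163  0.205 ] w 0.0551 F [-0.7 -0.4 -0.3] t 2.57 tool delta [ 0.0084 -0.0132  0.0248] norm 0.0293 tiltfix_deg [0.79 0.2  0.  ] yaw 73.1
333 225
```

View pics/w3c.png

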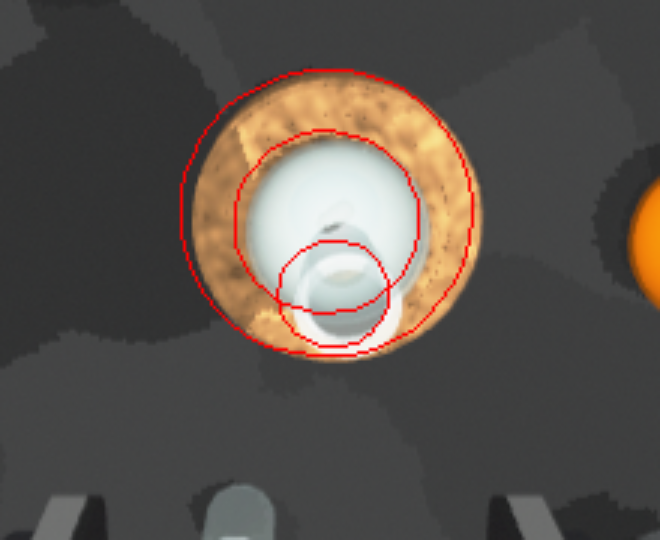

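The prediction is off by only about 2 mm, so I take (.434,.176). Descending.

Request:
{"name": "send_rows", "arguments": {"plan": [{"linear": [0.0101, -0.0122, 0.0], "delta_rot": [0.79, 0.2, 0], "fingers": 0.055}, {"linear": [0, 0, 0.02], "delta_rot": [0, 0, 0], "fingers": 0.055}, {"linear": [0, 0, 0.02], "delta_rot": [0, 0, 0], "fingers": 0.055}, {"linear": [0, 0, 0.005], "delta_rot": [0, 0, 0], "fingers": 0.055}, {"linear": [0, 0, 0], "delta_rot": [0, 0, 0], "fingers": 0.055}, {"linear": [0, 0, 0], "delta_rot": [0, 0, 0], "fingers": 0.055}]}}

```text
clock: 3.07
position: [0.4377, 0.1796, 0.1649]
ee_rot: [0.002, 0.802, 0.597, 0.006]
contact_force: [0.6, 0.3, 0.2]
width: 0.0549
```

```bash
python3 - <<'E'
from h import *
go([.4343,.1762,.0895])
E
```

```text
pos [0.4377 0.1796 0.1649] w 0.0549 F [0.6 0.3 0.2] t 3.07 tool delta [-0.0047 -0.0031  0.0753] norm 0.0756 tiltfix_deg [ 0.59 -0.39 -0.  ] yaw 73.3
```

Request:
{"name": "send_rows", "arguments": {"plan": [{"linear": [-0.0024, -0.0016, 0.01], "delta_rot": [0.3, -0.2, 0], "fingers": 0.055}, {"linear": [-0.0024, -0.0016, 0.01], "delta_rot": [0, 0, 0], "fingers": 0.055}, {"linear": [0, 0, 0.01], "delta_rot": [0, 0, 0], "fingers": 0.055}, {"linear": [0, 0, 0], "delta_rot": [0, 0, 0], "fingers": 0.055}]}}

```text
clock: 3.4
position: [0.4362, 0.1765, 0.1371]
ee_rot: [0.003, 0.802, 0.597, 0.006]
contact_force: [-0.9, 0.9, -0.7]
width: 0.0547
```

```bash
python3 - <<'E'
from h import *
go([.4343,.1762,.0895])
E
```

```text
pos [0.4362 0.1765 0.1371] w 0.0547 F [-0.9  0.9 -0.7] t 3.4 tool delta [-0.0011 -0.0024  0.0475] norm 0.0476 tiltfix_deg [ 0.69 -0.4  -0.  ] yaw 73.3
```

Request:
{"name": "send_rows", "arguments": {"plan": [{"linear": [-0.001, -0.002, 0.012], "delta_rot": [0.7, -0.4, 0], "fingers": 0.055}, {"linear": [0, 0, 0.012], "delta_rot": [0, 0, 0], "fingers": 0.055}, {"linear": [0, 0, 0.012], "delta_rot": [0, 0, 0], "fingers": 0.055}, {"linear": [0, 0, 0.012], "delta_rot": [0, 0, 0], "fingers": 0.055}, {"linear": [0, 0, 0], "delta_rot": [0, 0, 0], "fingers": 0.055}]}}

```text
clock: 3.82
position: [0.4363, 0.1762, 0.0881]
ee_rot: [0.001, 0.802, 0.597, 0.001]
contact_force: [-0.3, -0.2, 0.8]
width: 0.0552
```

```bash
python3 - <<'E'
from h import *
go([.4343,.1762,.0895])
E
```

```text
pos [0.4363 0.1762 0.0881] w 0.0552 F [-0.3 -0.2  0.8] t 3.82 tool delta [-0.0006 -0.0019 -0.0015] norm 0.0024 tiltfix_deg [ 0.14 -0.07  0.  ] yaw 73.3
```

Request:
{"name": "send_rows", "arguments": {"plan": [{"linear": [0, -0.0015, -0.001], "delta_rot": [0, 0, 0], "fingers": 0.015}, {"linear": [0, 0, 0], "delta_rot": [0, 0, 0], "fingers": 0.015}, {"linear": [0, 0, 0], "delta_rot": [0, 0, 0], "fingers": 0.015}, {"linear": [0, 0, 0], "delta_rot": [0, 0, 0], "fingers": 0.015}, {"linear": [0, 0, 0], "delta_rot": [0, 0, 0], "fingers": 0.015}], "force": 35}}

```text
clock: 4.23
position: [0.4359, 0.1769, 0.0905]
ee_rot: [0.001, 0.802, 0.597, 0.002]
contact_force: [-0.3, 0.3, 0.2]
width: 0.0192
```

Request:
{"name": "send_rows", "arguments": {"plan": [{"linear": [0, 0, -0.01], "delta_rot": [0, 0, 0], "fingers": 0.015}, {"linear": [0, 0, -0.02], "delta_rot": [0, 0, 0], "fingers": 0.015}, {"linear": [0, 0, -0.03], "delta_rot": [0, 0, 0], "fingers": 0.015}, {"linear": [0, 0, -0.03], "delta_rot": [0, 0, 0], "fingers": 0.015}, {"linear": [0, 0, -0.02], "delta_rot": [0, 0, 0], "fingers": 0.015}, {"linear": [0, 0, -0.01], "delta_rot": [0, 0, 0], "fingers": 0.015}, {"linear": [0, 0, 0], "delta_rot": [0, 0, 0], "fingers": 0.015}]}}

```text
clock: 4.82
position: [0.4351, 0.1769, 0.2177]
ee_rot: [0.001, 0.802, 0.597, 0.003]
contact_force: [0.5, 0.6, -0.5]
width: 0.0189
```

```bash
python3 - <<'E'
from h import *
go([.616,-.0085,.22]); save('wrist','w4.png')
E
```

```text
pos [0.4351 0.1769 0.2177] w 0.0189 F [ 0.5  0.6 -0.5] t 4.82 tool delta [-0.1256  0.2266 -0.0016] norm 0.2591 tiltfix_deg [ 0.27 -0.17 -0.  ] yaw 73.3
```

View pics/w4.png

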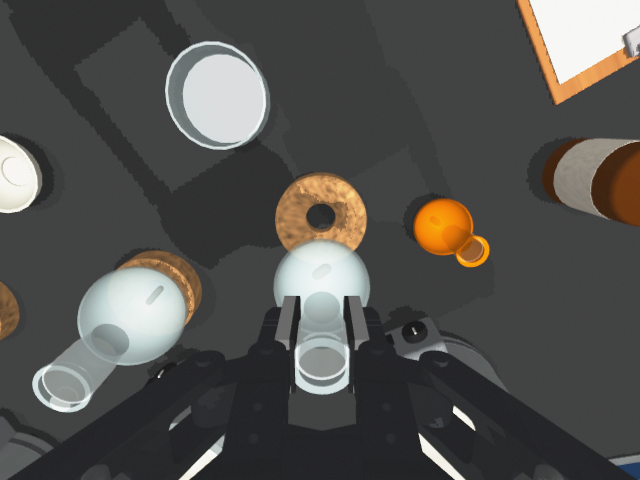

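The small flask is held straight between the pads and its ring is empty. Next is the small mantle.

Request:
{"name": "send_rows", "arguments": {"plan": [{"linear": [-0.008, 0.0145, 0], "delta_rot": [0, 0, 0], "fingers": 0.015}, {"linear": [-0.0135, 0.0245, 0], "delta_rot": [0, 0, 0], "fingers": 0.015}, {"linear": [-0.0135, 0.0245, 0], "delta_rot": [0, 0, 0], "fingers": 0.015}, {"linear": [-0.0135, 0.0245, 0], "delta_rot": [0, 0, 0], "fingers": 0.015}, {"linear": [-0.0135, 0.0245, 0], "delta_rot": [0, 0, 0], "fingers": 0.015}, {"linear": [-0.0135, 0.0245, 0], "delta_rot": [0, 0, 0], "fingers": 0.015}, {"linear": [-0.0135, 0.0245, 0], "delta_rot": [0, 0, 0], "fingers": 0.015}, {"linear": [-0.0135, 0.0245, 0], "delta_rot": [0, 0, 0], "fingers": 0.015}, {"linear": [-0.0135, 0.0245, 0], "delta_rot": [0, 0, 0], "fingers": 0.015}, {"linear": [-0.008, 0.0145, 0], "delta_rot": [0, 0, 0], "fingers": 0.015}, {"linear": [0, 0, 0], "delta_rot": [0, 0, 0], "fingers": 0.015}, {"linear": [0, 0, 0], "delta_rot": [0, 0, 0], "fingers": 0.015}]}}

```text
clock: 5.87
position: [0.6137, -0.0146, 0.1991]
ee_rot: [-0.008, 0.802, 0.598, -0.007]
contact_force: [-0.3, 0.3, -1.2]
width: 0.0194
```

```bash
cat >> h.py <<'E'
def chk(n,circ,c):
    im=save('wrist',n+'.png').copy(); th=np.linspace(0,2*np.pi,60)
    for x,y,z,d in circ:
        P=np.c_[x+d/2*np.cos(th),y+d/2*np.sin(th),0*th+z]; cv2.polylines(im,[proj('wrist',P).astype(np.int32)],True,(255,0,0),1)
    u,v=proj('wrist',c)[0].astype(int); print(u,v); u=min(max(u,130),510);v=min(max(v,100),380)
    cv2.imwrite('pics/'+n+'c.png',cv2.resize(im[v-100:v+100,u-130:u+130,::-1],None,fx=3,fy=3))
E
python3 - <<'E'
from h import *
go([.616,-.0085,.1465]); x,y=.616,-.0085
chk('w5',[(x,y,.085,.058),(x,y,.085,.104)],[x,y,.085])
E
```

```text
pos [ 0.6137 -0.0146  0.1991] w 0.0194 F [-0.3  0.3 -1.2] t 5.87 tool delta [0.0066 0.0015 0.0525] norm 0.053 tiltfix_deg [-1.18  0.1  -0.  ] yaw 73.4
330 254
```

View pics/w5c.png

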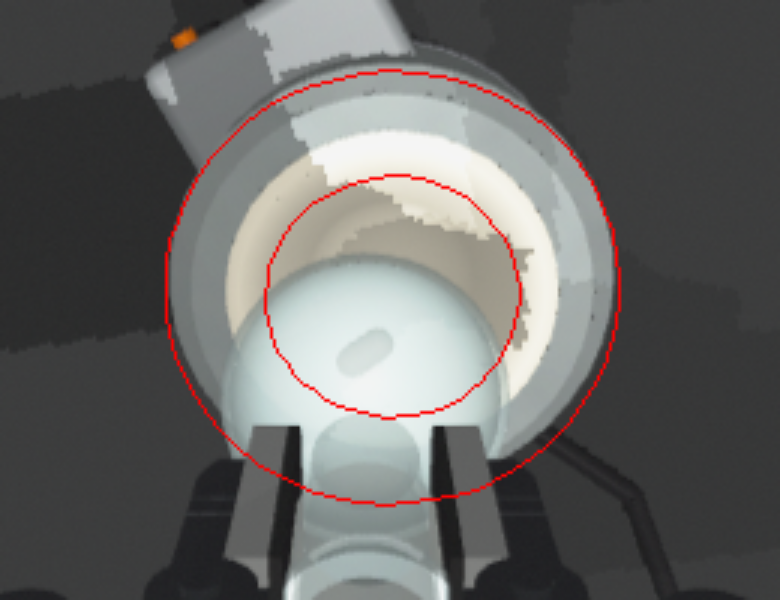

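The mantle prediction matches to about 1 mm. Correct in xy, then descend gently.

Request:
{"name": "send_rows", "arguments": {"plan": [{"linear": [0.0035, 0.0008, 0.003], "delta_rot": [-1.1, 0, 0], "fingers": 0.015}, {"linear": [0.003, 0.0007, 0.006], "delta_rot": [0, 0, 0], "fingers": 0.015}, {"linear": [0, 0, 0.008], "delta_rot": [0, 0, 0], "fingers": 0.015}, {"linear": [0, 0, 0.008], "delta_rot": [0, 0, 0], "fingers": 0.015}, {"linear": [0, 0, 0.003], "delta_rot": [0, 0, 0], "fingers": 0.015}, {"linear": [0, 0, 0], "delta_rot": [0, 0, 0], "fingers": 0.015}]}}

```text
clock: 6.42
position: [0.6113, -0.0037, 0.1666]
ee_rot: [-0.003, 0.8, 0.6, -0.003]
contact_force: [-0.8, 0.8, -0.7]
width: 0.0191
```

```bash
python3 - <<'E'
from h import *
go([.616,-.0085,.1475])
E
```

```text
pos [ 0.6113 -0.0037  0.1666] w 0.0191 F [-0.8  0.8 -0.7] t 6.42 tool delta [-0.0032  0.006   0.019 ] norm 0.0202 tiltfix_deg [-0.52  0.11  0.  ] yaw 73.7
```

Request:
{"name": "send_rows", "arguments": {"plan": [{"linear": [-0.0016, 0.003, 0], "delta_rot": [-0.5, 0, 0], "fingers": 0.015}, {"linear": [-0.0014, 0.0025, 0], "delta_rot": [0, 0, 0], "fingers": 0.015}, {"linear": [0, 0, 0], "delta_rot": [0, 0, 0], "fingers": 0.015}, {"linear": [0, 0, 0], "delta_rot": [0, 0, 0], "fingers": 0.015}]}}

```text
clock: 6.75
position: [0.616, -0.0084, 0.1665]
ee_rot: [0.001, 0.8, 0.6, -0.001]
contact_force: [-0.2, -0.2, 0.3]
width: 0.019
```

```bash
python3 - <<'E'
from h import *
go([.616,-.0085,.1475])
E
```

```text
pos [ 0.616  -0.0084  0.1665] w 0.019 F [-0.2 -0.2  0.3] t 6.75 tool delta [-0.0001 -0.      0.019 ] norm 0.019 tiltfix_deg [0.02 0.12 0.  ] yaw 73.8
```

Spot on. Lower gently.

Request:
{"name": "send_rows", "arguments": {"plan": [{"linear": [0, 0, 0.005], "delta_rot": [0, 0, 0], "fingers": 0.015}, {"linear": [0, 0, 0.005], "delta_rot": [0, 0, 0], "fingers": 0.015}, {"linear": [0, 0, 0.003], "delta_rot": [0, 0, 0], "fingers": 0.015}, {"linear": [0, 0, 0.001], "delta_rot": [0, 0, 0], "fingers": 0.015}, {"linear": [0, 0, 0], "delta_rot": [0, 0, 0], "fingers": 0.015}]}}

```text
clock: 7.17
position: [0.6167, -0.009, 0.1517]
ee_rot: [0.001, 0.8, 0.6, -0.0]
contact_force: [-0.2, 0.2, -0.4]
width: 0.0191
```

Request:
{"name": "send_rows", "arguments": {"plan": [{"linear": [0, 0, 0.0015], "delta_rot": [0, 0, 0], "fingers": 0.015}, {"linear": [0, 0, 0.0015], "delta_rot": [0, 0, 0], "fingers": 0.015}, {"linear": [0, 0, 0], "delta_rot": [0, 0, 0], "fingers": 0.015}]}}

```text
clock: 7.42
position: [0.6163, -0.0089, 0.1484]
ee_rot: [0.001, 0.8, 0.6, -0.001]
contact_force: [0.0, -1.1, -0.9]
width: 0.0186
```

```bash
python3 - <<'E'
from h import *
go([.616,-.0085,.1475])
E
```

```text
pos [ 0.6163 -0.0089  0.1484] w 0.0186 F [ 0.  -1.1 -0.9] t 7.42 tool delta [ 0.0003 -0.0004  0.0009] norm 0.001 tiltfix_deg [ 0.05  0.12 -0.  ] yaw 73.7
```

Request:
{"name": "send_rows", "arguments": {"plan": [{"linear": [0, 0, 0.001], "delta_rot": [0, 0, 0], "fingers": 0.015}, {"linear": [0, 0, 0], "delta_rot": [0, 0, 0], "fingers": 0.015}]}}

```text
clock: 7.58
position: [0.6157, -0.0087, 0.1477]
ee_rot: [0.001, 0.8, 0.6, -0.001]
contact_force: [-0.0, -0.6, -0.7]
width: 0.0186
```

Request:
{"name": "send_rows", "arguments": {"plan": [{"linear": [0, 0, 0.001], "delta_rot": [0, 0, 0], "fingers": 0.015}, {"linear": [0, 0, 0], "delta_rot": [0, 0, 0], "fingers": 0.015}]}}

```text
clock: 7.75
position: [0.6153, -0.0087, 0.1471]
ee_rot: [0.0, 0.8, 0.6, -0.001]
contact_force: [-1.3, -0.3, 1.1]
width: 0.0188
```

Request:
{"name": "send_rows", "arguments": {"plan": [{"linear": [0, 0, 0.0015], "delta_rot": [0, 0, 0], "fingers": 0.015}, {"linear": [0, 0, 0], "delta_rot": [0, 0, 0], "fingers": 0.015}]}}

```text
clock: 7.92
position: [0.6147, -0.0087, 0.1463]
ee_rot: [0.0, 0.8, 0.6, -0.002]
contact_force: [-2.1, 0.4, -0.6]
width: 0.0193
```

Request:
{"name": "send_rows", "arguments": {"plan": [{"linear": [0, 0, 0.001], "delta_rot": [0, 0, 0], "fingers": 0.015}, {"linear": [0, 0, 0], "delta_rot": [0, 0, 0], "fingers": 0.015}]}}

```text
clock: 8.08
position: [0.6147, -0.0087, 0.1463]
ee_rot: [0.0, 0.8, 0.6, -0.001]
contact_force: [-2.8, -0.3, -0.1]
width: 0.0194
```

Request:
{"name": "send_rows", "arguments": {"plan": [{"linear": [-0.0003, -0.0012, 0.001], "delta_rot": [0, 0, 0], "fingers": 0.015}, {"linear": [0, 0, 0.0005], "delta_rot": [0, 0, 0], "fingers": 0.015}, {"linear": [0, 0, 0], "delta_rot": [0, 0, 0], "fingers": 0.015}]}}

```text
clock: 8.33
position: [0.6144, -0.0087, 0.1462]
ee_rot: [0.002, 0.8, 0.6, 0.0]
contact_force: [-1.6, -0.4, 0.9]
width: 0.0188
```

Request:
{"name": "send_rows", "arguments": {"plan": [{"linear": [0, -0.0005, 0.002], "delta_rot": [0, 0, 0], "fingers": 0.015}, {"linear": [0, 0, 0], "delta_rot": [0, 0, 0], "fingers": 0.015}]}}

```text
clock: 8.5
position: [0.6145, -0.0086, 0.1465]
ee_rot: [0.003, 0.8, 0.6, 0.001]
contact_force: [-1.7, 0.4, 0.1]
width: 0.0192
```

Down against the seat at the expected height (0.1465). Release and rise.

Request:
{"name": "send_rows", "arguments": {"plan": [{"linear": [0, 0, 0], "delta_rot": [0, 0, 0], "fingers": 0.024}, {"linear": [0, 0, 0], "delta_rot": [0, 0, 0], "fingers": 0.035}, {"linear": [0, 0, 0], "delta_rot": [0, 0, 0], "fingers": 0.055}, {"linear": [0, 0, 0], "delta_rot": [0, 0, 0], "fingers": 0.055}, {"linear": [0, 0, -0.01], "delta_rot": [0, 0, 0], "fingers": 0.055}, {"linear": [0, 0, -0.02], "delta_rot": [0, 0, 0], "fingers": 0.055}, {"linear": [0, 0, -0.03], "delta_rot": [0, 0, 0], "fingers": 0.06}, {"linear": [0, 0, -0.03], "delta_rot": [0, 0, 0], "fingers": 0.06}, {"linear": [0, 0, -0.01], "delta_rot": [0, 0, 0], "fingers": 0.06}, {"linear": [0, 0, 0], "delta_rot": [0, 0, 0], "fingers": 0.06}]}}

```text
clock: 9.33
position: [0.6148, -0.0085, 0.2484]
ee_rot: [0.002, 0.8, 0.6, 0.0]
contact_force: [0.6, 0.5, -0.4]
width: 0.0599
```

```bash
python3 - <<'E'
from h import *
go([.4218,-.1905,.25]); x,y=.6150,-.0085
im=save('top','t2.png').copy(); th=np.linspace(0,2*np.pi,60)
s=save('scene','s2.png').copy()
for c,i in(('top',im),('scene',s)):
  for z,d in((.09+.0675,.024),(.085,.104)):
    cv2.polylines(i,[np.round(proj(c,np.c_[x+d/2*np.cos(th),y+d/2*np.sin(th),0*th+z])).astype(np.int32)],True,(255,0,0),1)
a=cv2.resize(im[130:220,260:360,::-1],None,fx=4,fy=4); b=cv2.resize(s[230:320,270:370,::-1],None,fx=4,fy=4)
cv2.imwrite('pics/c6.png',np.hstack([a,b]))
E
```

```text
pos [ 0.6148 -0.0085  0.2484] w 0.0599 F [ 0.6  0.5 -0.4] t 9.33 tool delta [-0.2288 -0.1343 -0.0015] norm 0.2653 tiltfix_deg [0.15 0.11 0.  ] yaw 73.7
```

View pics/c6.png

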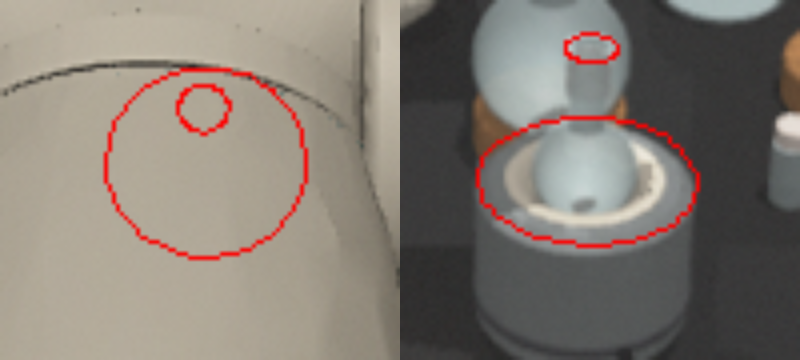

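Small flask seated: its bead lies on the predicted seated circle at (590,47). Now the medium flask.

Request:
{"name": "send_rows", "arguments": {"plan": [{"linear": [-0.0138, -0.0084, -0.001], "delta_rot": [0, 0, 0], "fingers": 0.06}, {"linear": [-0.0239, -0.014, -0.001], "delta_rot": [0, 0, 0], "fingers": 0.06}, {"linear": [-0.0239, -0.014, -0.001], "delta_rot": [0, 0, 0], "fingers": 0.06}, {"linear": [-0.0239, -0.014, -0.001], "delta_rot": [0, 0, 0], "fingers": 0.06}, {"linear": [-0.0239, -0.014, -0.001], "delta_rot": [0, 0, 0], "fingers": 0.06}, {"linear": [-0.0239, -0.014, 0], "delta_rot": [0, 0, 0], "fingers": 0.06}, {"linear": [-0.0239, -0.014, 0], "delta_rot": [0, 0, 0], "fingers": 0.06}, {"linear": [-0.0239, -0.014, 0], "delta_rot": [0, 0, 0], "fingers": 0.06}, {"linear": [-0.0239, -0.014, 0], "delta_rot": [0, 0, 0], "fingers": 0.06}, {"linear": [-0.0138, -0.0084, 0], "delta_rot": [0, 0, 0], "fingers": 0.06}, {"linear": [0, 0, 0], "delta_rot": [0, 0, 0], "fingers": 0.06}, {"linear": [0, 0, 0], "delta_rot": [0, 0, 0], "fingers": 0.06}]}}

```text
clock: 10.43
position: [0.4036, -0.188, 0.2353]
ee_rot: [-0.015, 0.799, 0.6, -0.013]
contact_force: [0.6, 1.0, -0.1]
width: 0.0603
```

```bash
python3 - <<'E'
from h import *
x,y=.4222,-.1905; go([x,y,.105])
chk('w7',[(x,y,.027,.082),(x,y,.042,.064),(x,y,.042+.078,.030)],[x,y,.08])
E
```

```text
pos [ 0.4036 -0.188   0.2353] w 0.0603 F [ 0.6  1.  -0.1] t 10.43 tool delta [0.0031 0.0235 0.1294] norm 0.1316 tiltfix_deg [-2.19  0.15 -0.  ] yaw 73.8
324 262
```

View pics/w7c.png

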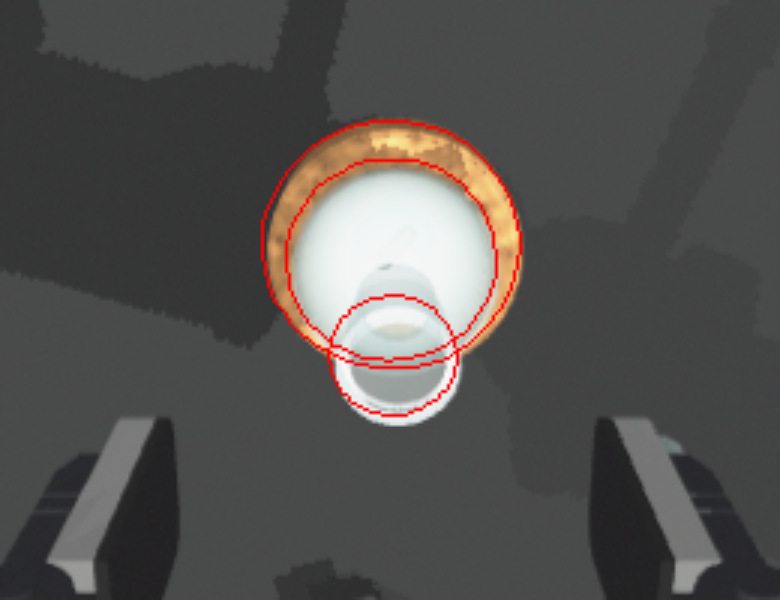

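Agrees within about 1–2 mm.

Request:
{"name": "send_rows", "arguments": {"plan": [{"linear": [0.002, 0.012, 0.005], "delta_rot": [-2.1, 0.1, 0], "fingers": 0.06}, {"linear": [0.002, 0.009, 0.01], "delta_rot": [0, 0, 0], "fingers": 0.06}, {"linear": [0, 0.002, 0.015], "delta_rot": [0, 0, 0], "fingers": 0.06}, {"linear": [0, 0, 0.01], "delta_rot": [0, 0, 0], "fingers": 0.06}, {"linear": [0, 0, 0], "delta_rot": [0, 0, 0], "fingers": 0.06}, {"linear": [0, 0, 0], "delta_rot": [0, 0, 0], "fingers": 0.06}]}}

```text
clock: 10.98
position: [0.4307, -0.1865, 0.1896]
ee_rot: [-0.003, 0.798, 0.603, -0.001]
contact_force: [-0.0, -0.1, -0.4]
width: 0.0597
```

```bash
python3 -c "
from h import *
go([.4235,-.190,.106])"
```

```text
pos [ 0.4307 -0.1865  0.1896] w 0.0597 F [-0.  -0.1 -0.4] t 10.98 tool delta [-0.0055 -0.0055  0.0837] norm 0.084 tiltfix_deg [-0.31 -0.12  0.  ] yaw 74.2
```

Request:
{"name": "send_rows", "arguments": {"plan": [{"linear": [-0.0028, -0.0028, 0.01], "delta_rot": [0, 0, 0], "fingers": 0.06}, {"linear": [-0.0025, -0.0025, 0.012], "delta_rot": [0, 0, 0], "fingers": 0.06}, {"linear": [0, 0, 0.01], "delta_rot": [0, 0, 0], "fingers": 0.06}, {"linear": [0, 0, 0], "delta_rot": [0, 0, 0], "fingers": 0.06}, {"linear": [0, 0, 0], "delta_rot": [0, 0, 0], "fingers": 0.06}]}}

```text
clock: 11.4
position: [0.4274, -0.1888, 0.1573]
ee_rot: [-0.003, 0.796, 0.605, -0.0]
contact_force: [-0.0, -0.1, 0.6]
width: 0.0603
```

```bash
python3 -c "
from h import *
go([.4235,-.190,.106])"
```

```text
pos [ 0.4274 -0.1888  0.1573] w 0.0603 F [-0.  -0.1  0.6] t 11.4 tool delta [-0.0023 -0.0032  0.0513] norm 0.0515 tiltfix_deg [-0.27 -0.14 -0.  ] yaw 74.4
```

Request:
{"name": "send_rows", "arguments": {"plan": [{"linear": [-0.002, -0.003, 0.01], "delta_rot": [0, 0, 0], "fingers": 0.06}, {"linear": [0, 0, 0.014], "delta_rot": [0, 0, 0], "fingers": 0.06}, {"linear": [0, 0, 0.014], "delta_rot": [0, 0, 0], "fingers": 0.06}, {"linear": [0, 0, 0.01], "delta_rot": [0, 0, 0], "fingers": 0.06}, {"linear": [0, 0, 0], "delta_rot": [0, 0, 0], "fingers": 0.06}, {"linear": [0, 0, 0], "delta_rot": [0, 0, 0], "fingers": 0.06}]}}

```text
clock: 11.9
position: [0.4292, -0.1912, 0.113]
ee_rot: [0.002, 0.796, 0.606, 0.001]
contact_force: [1.0, 0.1, 0.1]
width: 0.0599
```

```bash
python3 -c "
from h import *
go([.4235,-.190,.106])"
```

```text
pos [ 0.4292 -0.1912  0.113 ] w 0.0599 F [1.  0.1 0.1] t 11.9 tool delta [-0.0004 -0.0058  0.007 ] norm 0.0091 tiltfix_deg [ 0.29  0.02 -0.  ] yaw 74.6
```

Request:
{"name": "send_rows", "arguments": {"plan": [{"linear": [0, -0.0035, 0.004], "delta_rot": [0, 0, 0], "fingers": 0.06}, {"linear": [0, -0.002, 0.003], "delta_rot": [0, 0, 0], "fingers": 0.06}, {"linear": [0, 0, 0], "delta_rot": [0, 0, 0], "fingers": 0.06}, {"linear": [0, 0, 0], "delta_rot": [0, 0, 0], "fingers": 0.06}]}}

```text
clock: 12.23
position: [0.4254, -0.1904, 0.1082]
ee_rot: [0.005, 0.795, 0.606, 0.002]
contact_force: [0.8, 0.4, 0.5]
width: 0.0595
```

```bash
python3 -c "
from h import *
go([.4235,-.190,.106])"
```

```text
pos [ 0.4254 -0.1904  0.1082] w 0.0595 F [0.8 0.4 0.5] t 12.23 tool delta [-0.0001 -0.0019  0.0021] norm 0.0029 tiltfix_deg [0.57 0.11 0.  ] yaw 74.6
```

Request:
{"name": "send_rows", "arguments": {"plan": [{"linear": [0, -0.0015, 0.0015], "delta_rot": [0.5, 0.1, 0], "fingers": 0.06}, {"linear": [0, 0, 0], "delta_rot": [0, 0, 0], "fingers": 0.02}, {"linear": [0, 0, 0], "delta_rot": [0, 0, 0], "fingers": 0.02}, {"linear": [0, 0, 0], "delta_rot": [0, 0, 0], "fingers": 0.02}, {"linear": [0, 0, 0], "delta_rot": [0, 0, 0], "fingers": 0.02}, {"linear": [0, 0, 0], "delta_rot": [0, 0, 0], "fingers": 0.02}], "force": 40}}

```text
clock: 12.73
position: [0.4242, -0.1906, 0.1076]
ee_rot: [0.001, 0.795, 0.606, 0.0]
contact_force: [0.1, -0.4, -0.8]
width: 0.0248
```

```bash
python3 -c "
from h import *
go([.4235,-.190,.106])"
```

```text
pos [ 0.4242 -0.1906  0.1076] w 0.0248 F [ 0.1 -0.4 -0.8] t 12.73 tool delta [ 0.0003 -0.0008  0.0016] norm 0.0018 tiltfix_deg [0.13 0.05 0.  ] yaw 74.6
```

Request:
{"name": "send_rows", "arguments": {"plan": [{"linear": [0, 0, -0.01], "delta_rot": [0, 0, 0], "fingers": 0.02}, {"linear": [0, 0, -0.02], "delta_rot": [0, 0, 0], "fingers": 0.02}, {"linear": [0, 0, -0.03], "delta_rot": [0, 0, 0], "fingers": 0.02}, {"linear": [0, 0, -0.03], "delta_rot": [0, 0, 0], "fingers": 0.02}, {"linear": [0, 0, -0.03], "delta_rot": [0, 0, 0], "fingers": 0.02}, {"linear": [0, 0, -0.01], "delta_rot": [0, 0, 0], "fingers": 0.02}, {"linear": [0, 0, 0], "delta_rot": [0, 0, 0], "fingers": 0.02}]}}

```text
clock: 13.32
position: [0.422, -0.1889, 0.2402]
ee_rot: [-0.003, 0.795, 0.606, -0.001]
contact_force: [0.2, -0.4, -0.5]
width: 0.0253
```

```bash
python3 -c "
from h import *
go([.629,-.261,.22])"
```

```text
pos [ 0.422  -0.1889  0.2402] w 0.0253 F [ 0.2 -0.4 -0.5] t 13.32 tool delta [-0.0146  0.2188  0.0188] norm 0.2201 tiltfix_deg [-0.38 -0.15  0.  ] yaw 74.6
```

Request:
{"name": "send_rows", "arguments": {"plan": [{"linear": [-0.0005, 0.01, 0], "delta_rot": [0, 0, 0], "fingers": 0.02}, {"linear": [-0.0015, 0.022, -0.001], "delta_rot": [0, 0, 0], "fingers": 0.02}, {"linear": [-0.0015, 0.024, -0.001], "delta_rot": [0, 0, 0], "fingers": 0.02}, {"linear": [-0.0015, 0.024, -0.001], "delta_rot": [0, 0, 0], "fingers": 0.02}, {"linear": [-0.0015, 0.024, -0.001], "delta_rot": [0, 0, 0], "fingers": 0.02}, {"linear": [-0.0015, 0.024, -0.001], "delta_rot": [0, 0, 0], "fingers": 0.02}, {"linear": [-0.0015, 0.024, 0], "delta_rot": [0, 0, 0], "fingers": 0.02}, {"linear": [-0.0015, 0.024, 0], "delta_rot": [0, 0, 0], "fingers": 0.02}, {"linear": [-0.0015, 0.02, 0], "delta_rot": [0, 0, 0], "fingers": 0.02}, {"linear": [-0.0015, 0.01, 0], "delta_rot": [0, 0, 0], "fingers": 0.02}, {"linear": [0, 0, 0], "delta_rot": [0, 0, 0], "fingers": 0.02}, {"linear": [0, 0, 0], "delta_rot": [0, 0, 0], "fingers": 0.02}]}}

```text
clock: 14.32
position: [0.6263, -0.2575, 0.2185]
ee_rot: [-0.016, 0.796, 0.606, -0.006]
contact_force: [-0.3, 0.1, -0.9]
width: 0.0251
```

```bash
python3 - <<'E'
from h import *
x,y=.6285,-.261; go([x,y,.1566])
chk('w8',[(x,y,.085,.116),(x,y,.085,.073)],[x,y,.085])
E
```

```text
pos [ 0.6263 -0.2575  0.2185] w 0.0251 F [-0.3  0.1 -0.9] t 14.32 tool delta [-0.0035  0.0051  0.0617] norm 0.062 tiltfix_deg [-1.85 -0.61  0.  ] yaw 74.5
315 251
```

View pics/w8c.png

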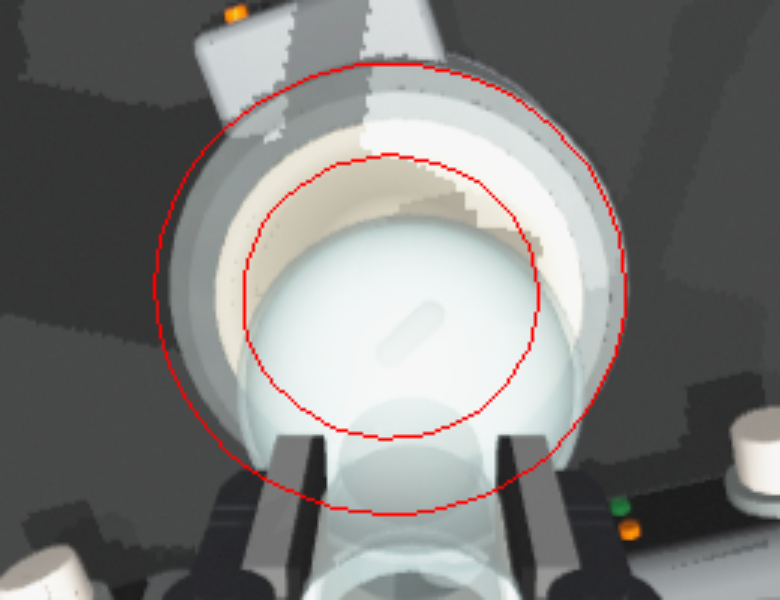

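About 1.5 mm off along tool x, so I adjust to (.629,-.260).

Request:
{"name": "send_rows", "arguments": {"plan": [{"linear": [-0.001, 0.003, 0.003], "delta_rot": [-1.8, -0.6, 0], "fingers": 0.02}, {"linear": [-0.001, 0.002, 0.008], "delta_rot": [0, 0, 0], "fingers": 0.02}, {"linear": [0, 0, 0.01], "delta_rot": [0, 0, 0], "fingers": 0.02}, {"linear": [0, 0, 0.006], "delta_rot": [0, 0, 0], "fingers": 0.02}, {"linear": [0, 0, 0], "delta_rot": [0, 0, 0], "fingers": 0.02}, {"linear": [0, 0, 0], "delta_rot": [0, 0, 0], "fingers": 0.02}]}}

```text
clock: 14.87
position: [0.6256, -0.2585, 0.186]
ee_rot: [-0.004, 0.796, 0.605, -0.002]
contact_force: [-0.0, -0.6, -0.5]
width: 0.0253
```

```bash
python3 -c "
from h import *
go([.629,-.26,.1566])"
```

```text
pos [ 0.6256 -0.2585  0.186 ] w 0.0253 F [-0.  -0.6 -0.5] t 14.87 tool delta [-0.0006  0.0039  0.0294] norm 0.0297 tiltfix_deg [-0.54 -0.13  0.  ] yaw 74.5
```

Request:
{"name": "send_rows", "arguments": {"plan": [{"linear": [-0.0003, 0.002, 0.003], "delta_rot": [-0.5, -0.1, 0], "fingers": 0.02}, {"linear": [-0.0003, 0.0017, 0.005], "delta_rot": [0, 0, 0], "fingers": 0.02}, {"linear": [0, 0, 0.005], "delta_rot": [0, 0, 0], "fingers": 0.02}, {"linear": [0, 0, 0], "delta_rot": [0, 0, 0], "fingers": 0.02}, {"linear": [0, 0, 0], "delta_rot": [0, 0, 0], "fingers": 0.02}]}}

```text
clock: 15.28
position: [0.6295, -0.2605, 0.1725]
ee_rot: [0.0, 0.796, 0.605, 0.0]
contact_force: [0.2, 0.7, -0.6]
width: 0.025
```

```bash
python3 -c "
from h import *
go([.629,-.26,.1566])"
```

```text
pos [ 0.6295 -0.2605  0.1725] w 0.025 F [ 0.2  0.7 -0.6] t 15.28 tool delta [ 0.0003 -0.0006  0.0159] norm 0.0159 tiltfix_deg [ 0.07 -0.    0.  ] yaw 74.5
```

Request:
{"name": "send_rows", "arguments": {"plan": [{"linear": [0, 0, 0.004], "delta_rot": [0, 0, 0], "fingers": 0.02}, {"linear": [0, 0, 0.004], "delta_rot": [0, 0, 0], "fingers": 0.02}, {"linear": [0, 0, 0.002], "delta_rot": [0, 0, 0], "fingers": 0.02}, {"linear": [0, 0, 0], "delta_rot": [0, 0, 0], "fingers": 0.02}]}}

```text
clock: 15.62
position: [0.6298, -0.2606, 0.1619]
ee_rot: [0.001, 0.796, 0.605, 0.001]
contact_force: [0.2, 0.4, -0.1]
width: 0.0249
```

Request:
{"name": "send_rows", "arguments": {"plan": [{"linear": [0, 0, 0.0015], "delta_rot": [0, 0, 0], "fingers": 0.02}, {"linear": [0, 0, 0.0015], "delta_rot": [0, 0, 0], "fingers": 0.02}, {"linear": [0, 0, 0], "delta_rot": [0, 0, 0], "fingers": 0.02}]}}

```text
clock: 15.87
position: [0.6296, -0.2604, 0.1587]
ee_rot: [0.001, 0.796, 0.605, 0.0]
contact_force: [-0.4, -0.2, -0.6]
width: 0.0251
```

Request:
{"name": "send_rows", "arguments": {"plan": [{"linear": [0, 0, 0.0015], "delta_rot": [0, 0, 0], "fingers": 0.02}, {"linear": [0, 0, 0.001], "delta_rot": [0, 0, 0], "fingers": 0.02}, {"linear": [0, 0, 0], "delta_rot": [0, 0, 0], "fingers": 0.02}]}}

```text
clock: 16.12
position: [0.6289, -0.2597, 0.1573]
ee_rot: [-0.0, 0.796, 0.605, 0.0]
contact_force: [-0.5, 0.3, -0.3]
width: 0.0251
```

Request:
{"name": "send_rows", "arguments": {"plan": [{"linear": [0, 0, 0.001], "delta_rot": [0, 0, 0], "fingers": 0.02}, {"linear": [0, 0, 0.001], "delta_rot": [0, 0, 0], "fingers": 0.02}, {"linear": [0, 0, 0], "delta_rot": [0, 0, 0], "fingers": 0.02}]}}

```text
clock: 16.37
position: [0.6289, -0.2597, 0.1574]
ee_rot: [0.001, 0.796, 0.605, 0.001]
contact_force: [-1.5, 0.3, -1.3]
width: 0.0246
```

Request:
{"name": "send_rows", "arguments": {"plan": [{"linear": [0, 0, 0.0015], "delta_rot": [0, 0, 0], "fingers": 0.02}, {"linear": [0, 0, 0.001], "delta_rot": [0, 0, 0], "fingers": 0.02}, {"linear": [0, 0, 0], "delta_rot": [0, 0, 0], "fingers": 0.02}]}}

```text
clock: 16.62
position: [0.6288, -0.2596, 0.1573]
ee_rot: [0.001, 0.796, 0.605, 0.001]
contact_force: [-1.2, 0.8, -0.6]
width: 0.0252
```

Request:
{"name": "send_rows", "arguments": {"plan": [{"linear": [0, -0.0005, 0.003], "delta_rot": [0, 0, 0], "fingers": 0.02}, {"linear": [0, 0, 0.002], "delta_rot": [0, 0, 0], "fingers": 0.02}]}}

```text
clock: 16.78
position: [0.6289, -0.2596, 0.157]
ee_rot: [0.003, 0.796, 0.605, 0.002]
contact_force: [-4.1, 1.8, 8.8]
width: 0.0253
```

Firm contact now (8.8 N up). Release and rise.

Request:
{"name": "send_rows", "arguments": {"plan": [{"linear": [0, 0, 0], "delta_rot": [0, 0, 0], "fingers": 0.02}, {"linear": [0, 0, 0], "delta_rot": [0, 0, 0], "fingers": 0.03}, {"linear": [0, 0, 0], "delta_rot": [0, 0, 0], "fingers": 0.045}, {"linear": [0, 0, 0], "delta_rot": [0, 0, 0], "fingers": 0.06}, {"linear": [0, 0, 0], "delta_rot": [0, 0, 0], "fingers": 0.06}, {"linear": [0, 0, -0.01], "delta_rot": [0, 0, 0], "fingers": 0.06}, {"linear": [0, 0, -0.025], "delta_rot": [0, 0, 0], "fingers": 0.065}, {"linear": [0, 0, -0.03], "delta_rot": [0, 0, 0], "fingers": 0.065}, {"linear": [0, 0, -0.03], "delta_rot": [0, 0, 0], "fingers": 0.065}, {"linear": [0, 0, -0.015], "delta_rot": [0, 0, 0], "fingers": 0.065}, {"linear": [0, 0, 0], "delta_rot": [0, 0, 0], "fingers": 0.065}]}}

```text
clock: 17.7
position: [0.6291, -0.2603, 0.2692]
ee_rot: [0.002, 0.796, 0.605, 0.001]
contact_force: [0.7, -1.2, 0.1]
width: 0.0647
```

```bash
python3 -c "
from h import *
go([.4585,-.0020,.27])"
```

```text
pos [ 0.6291 -0.2603  0.2692] w 0.0647 F [ 0.7 -1.2  0.1] t 17.7 tool delta [ 0.2033 -0.2334 -0.0022] norm 0.3095 tiltfix_deg [0.3  0.04 0.  ] yaw 74.5
```

Request:
{"name": "send_rows", "arguments": {"plan": [{"linear": [0.01, -0.0115, -0.001], "delta_rot": [0, 0, 0], "fingers": 0.065}, {"linear": [0.02, -0.023, -0.001], "delta_rot": [0, 0, 0], "fingers": 0.065}, {"linear": [0.02, -0.023, -0.001], "delta_rot": [0, 0, 0], "fingers": 0.065}, {"linear": [0.02, -0.023, -0.001], "delta_rot": [0, 0, 0], "fingers": 0.065}, {"linear": [0.02, -0.023, -0.001], "delta_rot": [0, 0, 0], "fingers": 0.065}, {"linear": [0.02, -0.023, 0], "delta_rot": [0, 0, 0], "fingers": 0.065}, {"linear": [0.02, -0.023, 0], "delta_rot": [0, 0, 0], "fingers": 0.065}, {"linear": [0.02, -0.023, 0], "delta_rot": [0, 0, 0], "fingers": 0.065}, {"linear": [0.02, -0.023, 0], "delta_rot": [0, 0, 0], "fingers": 0.065}, {"linear": [0.02, -0.023, 0], "delta_rot": [0, 0, 0], "fingers": 0.065}, {"linear": [0.01, -0.0115, 0], "delta_rot": [0, 0, 0], "fingers": 0.065}, {"linear": [0, 0, 0], "delta_rot": [0, 0, 0], "fingers": 0.065}]}}

```text
clock: 18.7
position: [0.4372, 0.012, 0.2587]
ee_rot: [-0.009, 0.797, 0.604, -0.005]
contact_force: [0.0, 0.3, 0.4]
width: 0.0651
```

Request:
{"name": "send_rows", "arguments": {"plan": [{"linear": [0, 0, 0], "delta_rot": [0, 0, 0], "fingers": 0.065}, {"linear": [0, 0, 0], "delta_rot": [0, 0, 0], "fingers": 0.065}]}}

```text
clock: 18.87
position: [0.4347, 0.0132, 0.2573]
ee_rot: [-0.01, 0.796, 0.605, -0.006]
contact_force: [0.6, -0.0, 0.8]
width: 0.0651
```

```bash
python3 - <<'E'
from h import *
x,y=.459,-.0015; go([x,y,.1295])
chk('w9',[(x,y,.056,.085),(x,y,.1505,.036)],[x,y,.09])
s=save('scene','s3.png').copy(); th=np.linspace(0,2*np.pi,60); x,y=.629,-.26
for z,d in((.091+.078,.030),(.085,.116)):
    cv2.polylines(s,[np.round(proj('scene',np.c_[x+d/2*np.cos(th),y+d/2*np.sin(th),0*th+z])).astype(np.int32)],True,(255,0,0),1)
a=cv2.imread('pics/w9c.png'); b=cv2.resize(s[230:350,130:230,::-1],None,fx=3.2,fy=3.2)
a=cv2.resize(a,None,fx=.6,fy=.6); h=max(a.shape[0],b.shape[0]); f=lambda q:cv2.copyMakeBorder(q,0,h-q.shape[0],0,0,0)
cv2.imwrite('pics/c9.png',np.hstack([f(a),f(b)]))
E
```

```text
pos [0.4347 0.0132 0.2573] w 0.0651 F [ 0.6 -0.   0.8] t 18.87 tool delta [-0.0079  0.0304  0.1271] norm 0.1309 tiltfix_deg [-1.35 -0.12  0.  ] yaw 74.5
312 264
```

View pics/c9.png

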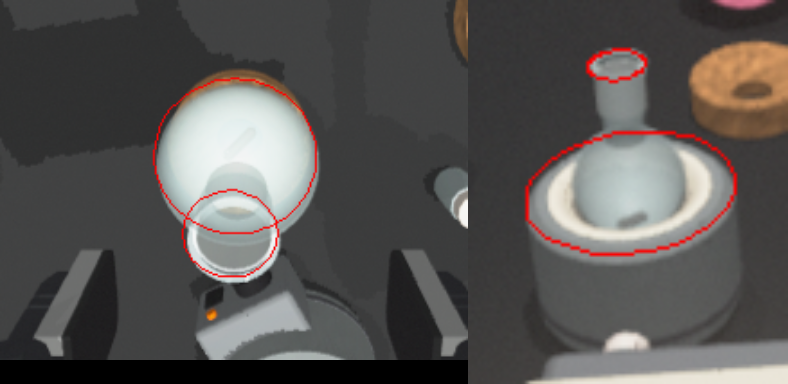

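The medium is seated: its bead lies on the predicted ring at (617,65). The large flask is within about 1 mm of the prediction.

Request:
{"name": "send_rows", "arguments": {"plan": [{"linear": [-0.0025, 0.01, 0.005], "delta_rot": [-1.3, -0.1, 0], "fingers": 0.065}, {"linear": [-0.0025, 0.01, 0.008], "delta_rot": [0, 0, 0], "fingers": 0.065}, {"linear": [-0.001, 0.005, 0.01], "delta_rot": [0, 0, 0], "fingers": 0.065}, {"linear": [0, 0, 0.01], "delta_rot": [0, 0, 0], "fingers": 0.065}, {"linear": [0, 0, 0.005], "delta_rot": [0, 0, 0], "fingers": 0.065}, {"linear": [0, 0, 0], "delta_rot": [0, 0, 0], "fingers": 0.065}, {"linear": [0, 0, 0], "delta_rot": [0, 0, 0], "fingers": 0.065}]}}

```text
clock: 19.55
position: [0.4634, -0.0056, 0.214]
ee_rot: [-0.001, 0.799, 0.602, -0.001]
contact_force: [-0.3, -0.2, 0.0]
width: 0.065
```

```bash
python3 -c "
from h import *
go([.46,-.0012,.1305])"
```

```text
pos [ 0.4634 -0.0056  0.214 ] w 0.065 F [-0.3 -0.2  0. ] t 19.55 tool delta [ 0.0034 -0.0043  0.0835] norm 0.0837 tiltfix_deg [-0.12  0.05  0.  ] yaw 74.0
```

Request:
{"name": "send_rows", "arguments": {"plan": [{"linear": [0.0017, -0.0022, 0.008], "delta_rot": [0, 0, 0], "fingers": 0.065}, {"linear": [0.0017, -0.002, 0.01], "delta_rot": [0, 0, 0], "fingers": 0.065}, {"linear": [0, 0, 0.012], "delta_rot": [0, 0, 0], "fingers": 0.065}, {"linear": [0, 0, 0.008], "delta_rot": [0, 0, 0], "fingers": 0.065}, {"linear": [0, 0, 0], "delta_rot": [0, 0, 0], "fingers": 0.065}, {"linear": [0, 0, 0], "delta_rot": [0, 0, 0], "fingers": 0.065}]}}

```text
clock: 20.05
position: [0.4607, -0.0009, 0.174]
ee_rot: [-0.0, 0.799, 0.602, -0.0]
contact_force: [0.5, 0.2, 0.7]
width: 0.0651
```

```bash
python3 -c "
from h import *
go([.46,-.0012,.1305])"
```

```text
pos [ 0.4607 -0.0009  0.174 ] w 0.0651 F [0.5 0.2 0.7] t 20.05 tool delta [-0.0005 -0.0005  0.0435] norm 0.0435 tiltfix_deg [-0.05  0.01 -0.  ] yaw 74.0
```

Request:
{"name": "send_rows", "arguments": {"plan": [{"linear": [0, -0.0005, 0.01], "delta_rot": [0, 0, 0], "fingers": 0.065}, {"linear": [0, 0, 0.012], "delta_rot": [0, 0, 0], "fingers": 0.065}, {"linear": [0, 0, 0.012], "delta_rot": [0, 0, 0], "fingers": 0.065}, {"linear": [0, 0, 0.006], "delta_rot": [0, 0, 0], "fingers": 0.065}, {"linear": [0, 0, 0], "delta_rot": [0, 0, 0], "fingers": 0.065}, {"linear": [0, 0, 0], "delta_rot": [0, 0, 0], "fingers": 0.065}]}}

```text
clock: 20.55
position: [0.4631, -0.0008, 0.1361]
ee_rot: [0.002, 0.799, 0.602, 0.002]
contact_force: [-0.2, 0.1, 0.3]
width: 0.0651
```

```bash
python3 -c "
from h import *
go([.46,-.0012,.1305])"
```

```text
pos [ 0.4631 -0.0008  0.1361] w 0.0651 F [-0.2  0.1  0.3] t 20.55 tool delta [-0.0013 -0.0029  0.0056] norm 0.0064 tiltfix_deg [ 0.4  -0.06  0.  ] yaw 74.0
```

Request:
{"name": "send_rows", "arguments": {"plan": [{"linear": [-0.001, -0.0025, 0.005], "delta_rot": [0.4, 0, 0], "fingers": 0.065}, {"linear": [0, 0, 0], "delta_rot": [0, 0, 0], "fingers": 0.065}, {"linear": [0, 0, 0], "delta_rot": [0, 0, 0], "fingers": 0.026}, {"linear": [0, 0, 0], "delta_rot": [0, 0, 0], "fingers": 0.026}, {"linear": [0, 0, 0], "delta_rot": [0, 0, 0], "fingers": 0.026}, {"linear": [0, 0, 0], "delta_rot": [0, 0, 0], "fingers": 0.026}, {"linear": [0, 0, 0], "delta_rot": [0, 0, 0], "fingers": 0.026}, {"linear": [0, 0, 0], "delta_rot": [0, 0, 0], "fingers": 0.026}], "force": 50}}

```text
clock: 21.22
position: [0.4619, -0.0014, 0.1334]
ee_rot: [0.001, 0.799, 0.602, 0.002]
contact_force: [0.4, 0.4, -1.0]
width: 0.0314
```

```bash
python3 -c "
from h import *
go([.46,-.0012,.1305])"
```

```text
pos [ 0.4619 -0.0014  0.1334] w 0.0314 F [ 0.4  0.4 -1. ] t 21.22 tool delta [-0.0003 -0.0019  0.0028] norm 0.0034 tiltfix_deg [ 0.25 -0.09 -0.  ] yaw 74.0
```

Request:
{"name": "send_rows", "arguments": {"plan": [{"linear": [0, 0, -0.01], "delta_rot": [0, 0, 0], "fingers": 0.026}, {"linear": [0, 0, -0.02], "delta_rot": [0, 0, 0], "fingers": 0.026}, {"linear": [0, 0, -0.03], "delta_rot": [0, 0, 0], "fingers": 0.026}, {"linear": [0, 0, -0.03], "delta_rot": [0, 0, 0], "fingers": 0.026}, {"linear": [0, 0, -0.03], "delta_rot": [0, 0, 0], "fingers": 0.026}, {"linear": [0, 0, -0.01], "delta_rot": [0, 0, 0], "fingers": 0.026}, {"linear": [0, 0, 0], "delta_rot": [0, 0, 0], "fingers": 0.026}]}}

```text
clock: 21.8
position: [0.459, -0.001, 0.2663]
ee_rot: [-0.002, 0.799, 0.602, -0.001]
contact_force: [-0.1, -0.3, -0.6]
width: 0.0308
```

```bash
python3 -c "
from h import *
go([.6588,.2335,.26])"
```

```text
pos [ 0.459  -0.001   0.2663] w 0.0308 F [-0.1 -0.3 -0.6] t 21.8 tool delta [0.2805 0.1274 0.0059] norm 0.3081 tiltfix_deg [-0.26 -0.04  0.  ] yaw 74.0
```

Request:
{"name": "send_rows", "arguments": {"plan": [{"linear": [0.012, 0.0055, -0.001], "delta_rot": [0, 0, 0], "fingers": 0.026}, {"linear": [0.025, 0.0112, -0.001], "delta_rot": [0, 0, 0], "fingers": 0.026}, {"linear": [0.027, 0.0122, -0.001], "delta_rot": [0, 0, 0], "fingers": 0.026}, {"linear": [0.027, 0.0122, -0.001], "delta_rot": [0, 0, 0], "fingers": 0.026}, {"linear": [0.027, 0.0122, -0.001], "delta_rot": [0, 0, 0], "fingers": 0.026}, {"linear": [0.027, 0.0122, -0.001], "delta_rot": [0, 0, 0], "fingers": 0.026}, {"linear": [0.027, 0.0122, -0.001], "delta_rot": [0, 0, 0], "fingers": 0.026}, {"linear": [0.027, 0.0122, -0.001], "delta_rot": [0, 0, 0], "fingers": 0.026}, {"linear": [0.027, 0.0122, 0], "delta_rot": [0, 0, 0], "fingers": 0.026}, {"linear": [0.027, 0.0122, 0], "delta_rot": [0, 0, 0], "fingers": 0.026}, {"linear": [0.018, 0.008, 0], "delta_rot": [0, 0, 0], "fingers": 0.026}, {"linear": [0.007, 0.003, 0], "delta_rot": [0, 0, 0], "fingers": 0.026}]}}

```text
clock: 22.8
position: [0.6614, 0.2515, 0.2503]
ee_rot: [-0.01, 0.8, 0.6, -0.011]
contact_force: [-0.8, -0.7, -1.1]
width: 0.031
```

Request:
{"name": "send_rows", "arguments": {"plan": [{"linear": [0, 0, 0], "delta_rot": [0, 0, 0], "fingers": 0.026}, {"linear": [0, 0, 0], "delta_rot": [0, 0, 0], "fingers": 0.026}, {"linear": [0, 0, 0], "delta_rot": [0, 0, 0], "fingers": 0.026}]}}

```text
clock: 23.05
position: [0.6601, 0.2538, 0.2438]
ee_rot: [-0.012, 0.799, 0.601, -0.016]
contact_force: [0.4, 0.9, -0.7]
width: 0.0306
```

```bash
python3 - <<'E'
from h import *
x,y=.6588,.2338; go([x,y,.1714])
chk('w10',[(x,y,.085,.14),(x,y,.085,.097)],[x,y,.085])
E
```

```text
pos [0.6601 0.2538 0.2438] w 0.0306 F [ 0.4  0.9 -0.7] t 23.05 tool delta [-0.0187  0.0071  0.0724] norm 0.0751 tiltfix_deg [-2.17  0.64  0.  ] yaw 73.9
299 244
```

View pics/w10c.png

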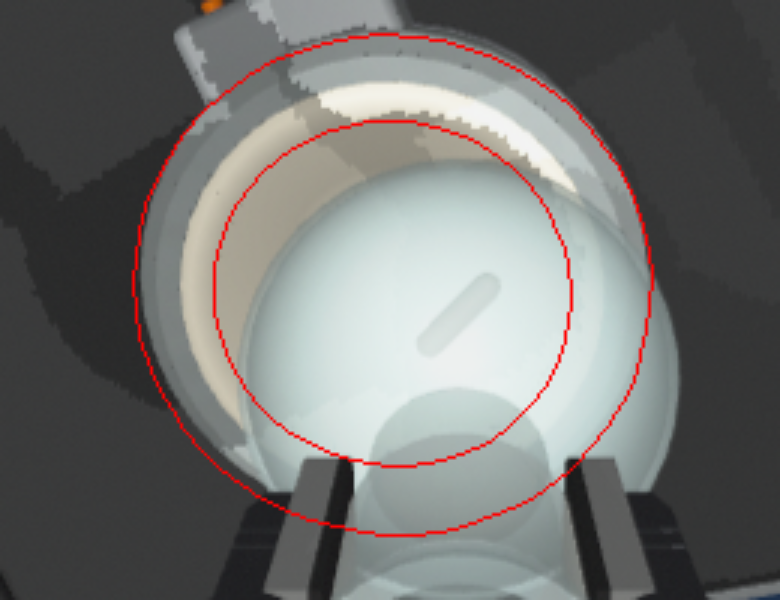

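The mantle prediction is good to about 1 mm; the TCP is 19 mm off along −tool x. Correcting before descending.

Request:
{"name": "send_rows", "arguments": {"plan": [{"linear": [-0.007, 0.003, 0.0], "delta_rot": [-1.5, 0.4, 0], "fingers": 0.026}, {"linear": [-0.007, 0.003, 0.0], "delta_rot": [-0.5, 0.2, 0], "fingers": 0.026}, {"linear": [-0.003, 0.001, 0.003], "delta_rot": [0, 0, 0], "fingers": 0.026}, {"linear": [0, 0, 0.006], "delta_rot": [0, 0, 0], "fingers": 0.026}, {"linear": [0, 0, 0.004], "delta_rot": [0, 0, 0], "fingers": 0.026}, {"linear": [0, 0, 0], "delta_rot": [0, 0, 0], "fingers": 0.026}, {"linear": [0, 0, 0], "delta_rot": [0, 0, 0], "fingers": 0.026}]}}

```text
clock: 23.68
position: [0.6591, 0.229, 0.2322]
ee_rot: [-0.001, 0.801, 0.599, -0.001]
contact_force: [-0.3, -0.2, -1.1]
width: 0.031
```

```bash
python3 -c "
from h import *
go([.6588,.2342,.1714])"
```

```text
pos [0.6591 0.229  0.2322] w 0.031 F [-0.3 -0.2 -1.1] t 23.68 tool delta [ 0.0049 -0.0017  0.0608] norm 0.061 tiltfix_deg [-0.12  0.05  0.  ] yaw 73.6
```

Request:
{"name": "send_rows", "arguments": {"plan": [{"linear": [0.0025, -0.0008, 0.005], "delta_rot": [0, 0, 0], "fingers": 0.026}, {"linear": [0.002, -0.0008, 0.008], "delta_rot": [0, 0, 0], "fingers": 0.026}, {"linear": [0, 0, 0.01], "delta_rot": [0, 0, 0], "fingers": 0.026}, {"linear": [0, 0, 0.006], "delta_rot": [0, 0, 0], "fingers": 0.026}, {"linear": [0, 0, 0], "delta_rot": [0, 0, 0], "fingers": 0.026}, {"linear": [0, 0, 0], "delta_rot": [0, 0, 0], "fingers": 0.026}]}}

```text
clock: 24.18
position: [0.6586, 0.2355, 0.1987]
ee_rot: [-0.001, 0.801, 0.599, -0.002]
contact_force: [0.5, -0.1, -1.4]
width: 0.0311
```

```bash
python3 -c "
from h import *
go([.6588,.2342,.1714])"
```

```text
pos [0.6586 0.2355 0.1987] w 0.0311 F [ 0.5 -0.1 -1.4] t 24.18 tool delta [-0.0011  0.0007  0.0273] norm 0.0273 tiltfix_deg [-0.24  0.07 -0.  ] yaw 73.6
```

Request:
{"name": "send_rows", "arguments": {"plan": [{"linear": [-0.001, 0.0007, 0.005], "delta_rot": [0, 0, 0], "fingers": 0.026}, {"linear": [0, 0, 0.006], "delta_rot": [0, 0, 0], "fingers": 0.026}, {"linear": [0, 0, 0.005], "delta_rot": [0, 0, 0], "fingers": 0.026}, {"linear": [0, 0, 0.002], "delta_rot": [0, 0, 0], "fingers": 0.026}, {"linear": [0, 0, 0], "delta_rot": [0, 0, 0], "fingers": 0.026}, {"linear": [0, 0, 0], "delta_rot": [0, 0, 0], "fingers": 0.026}]}}

```text
clock: 24.68
position: [0.659, 0.2342, 0.1784]
ee_rot: [-0.001, 0.801, 0.599, -0.002]
contact_force: [0.8, -0.3, -0.9]
width: 0.0309
```

```bash
python3 -c "
from h import *
go([.6588,.2342,.1714])"
```

```text
pos [0.659  0.2342 0.1784] w 0.0309 F [ 0.8 -0.3 -0.9] t 24.68 tool delta [-0.     -0.0002  0.007 ] norm 0.007 tiltfix_deg [-0.25  0.09  0.  ] yaw 73.6
```

Request:
{"name": "send_rows", "arguments": {"plan": [{"linear": [0, 0, 0.0015], "delta_rot": [0, 0, 0], "fingers": 0.026}, {"linear": [0, 0, 0.0015], "delta_rot": [0, 0, 0], "fingers": 0.026}, {"linear": [0, 0, 0.001], "delta_rot": [0, 0, 0], "fingers": 0.026}, {"linear": [0, 0, 0], "delta_rot": [0, 0, 0], "fingers": 0.026}]}}

```text
clock: 25.02
position: [0.6595, 0.2342, 0.1749]
ee_rot: [-0.001, 0.801, 0.599, -0.001]
contact_force: [-0.4, 0.3, -1.1]
width: 0.0311
```

Request:
{"name": "send_rows", "arguments": {"plan": [{"linear": [0, 0, 0.0015], "delta_rot": [0, 0, 0], "fingers": 0.026}, {"linear": [0, 0, 0.001], "delta_rot": [0, 0, 0], "fingers": 0.026}, {"linear": [0, 0, 0], "delta_rot": [0, 0, 0], "fingers": 0.026}]}}

```text
clock: 25.27
position: [0.6595, 0.2343, 0.1726]
ee_rot: [-0.001, 0.801, 0.599, -0.001]
contact_force: [0.2, -0.1, -0.6]
width: 0.031
```

Request:
{"name": "send_rows", "arguments": {"plan": [{"linear": [0, 0, 0.0015], "delta_rot": [0, 0, 0], "fingers": 0.026}, {"linear": [0, 0, 0.001], "delta_rot": [0, 0, 0], "fingers": 0.026}, {"linear": [0, 0, 0], "delta_rot": [0, 0, 0], "fingers": 0.026}]}}

```text
clock: 25.52
position: [0.6585, 0.2339, 0.1713]
ee_rot: [-0.001, 0.801, 0.599, -0.002]
contact_force: [-0.4, -0.5, -0.2]
width: 0.0309
```

Request:
{"name": "send_rows", "arguments": {"plan": [{"linear": [0, 0, 0.0015], "delta_rot": [0, 0, 0], "fingers": 0.026}, {"linear": [0, 0, 0.001], "delta_rot": [0, 0, 0], "fingers": 0.026}, {"linear": [0, 0, 0], "delta_rot": [0, 0, 0], "fingers": 0.026}]}}

```text
clock: 25.77
position: [0.6585, 0.2339, 0.1713]
ee_rot: [-0.001, 0.801, 0.599, -0.001]
contact_force: [-0.8, -0.0, -0.9]
width: 0.0307
```

Request:
{"name": "send_rows", "arguments": {"plan": [{"linear": [0, 0, 0.002], "delta_rot": [0, 0, 0], "fingers": 0.026}, {"linear": [0, 0, 0.0015], "delta_rot": [0, 0, 0], "fingers": 0.026}]}}

```text
clock: 25.93
position: [0.6585, 0.2338, 0.1711]
ee_rot: [-0.0, 0.801, 0.599, -0.0]
contact_force: [-2.7, -0.9, 6.8]
width: 0.0308
```

Seated at the expected 0.171 with light contact. Release, rise and check.

Request:
{"name": "send_rows", "arguments": {"plan": [{"linear": [0, 0, 0], "delta_rot": [0, 0, 0], "fingers": 0.026}, {"linear": [0, 0, 0], "delta_rot": [0, 0, 0], "fingers": 0.036}, {"linear": [0, 0, 0], "delta_rot": [0, 0, 0], "fingers": 0.05}, {"linear": [0, 0, 0], "delta_rot": [0, 0, 0], "fingers": 0.065}, {"linear": [0, 0, 0], "delta_rot": [0, 0, 0], "fingers": 0.065}, {"linear": [0, 0, -0.01], "delta_rot": [0, 0, 0], "fingers": 0.065}, {"linear": [0, 0, -0.025], "delta_rot": [0, 0, 0], "fingers": 0.065}, {"linear": [0, 0, -0.03], "delta_rot": [0, 0, 0], "fingers": 0.065}, {"linear": [0, 0, -0.03], "delta_rot": [0, 0, 0], "fingers": 0.065}, {"linear": [0, 0, -0.02], "delta_rot": [0, 0, 0], "fingers": 0.065}, {"linear": [0, 0, 0], "delta_rot": [0, 0, 0], "fingers": 0.065}, {"linear": [0, 0, 0], "delta_rot": [0, 0, 0], "fingers": 0.065}]}}

```text
clock: 26.93
position: [0.6598, 0.2342, 0.2901]
ee_rot: [-0.0, 0.801, 0.599, 0.0]
contact_force: [-0.4, 0.1, -0.0]
width: 0.0648
```

```bash
python3 - <<'E'
from h import *
go([.6588,.2338,.28]); s=save('scene','s4.png').copy(); th=np.linspace(0,2*np.pi,60)
for x,y,z,d in((.6588,.2338,.094+.0945,.036),(.629,-.26,.169,.03),(.615,-.0085,.1575,.024)):
    cv2.polylines(s,[np.round(proj('scene',np.c_[x+d/2*np.cos(th),y+d/2*np.sin(th),0*th+z])).astype(np.int32)],True,(255,0,0),1)
cv2.imwrite('pics/c11.png',cv2.resize(s[170:370,90:520,::-1],None,fx=1.86,fy=1.86))
E
```

```text
pos [0.6598 0.2342 0.2901] w 0.0648 F [-0.4  0.1 -0. ] t 26.93 tool delta [-0.0007 -0.0009  0.0101] norm 0.0101 tiltfix_deg [ 0.01 -0.04  0.  ] yaw 73.6
```

View pics/c11.png

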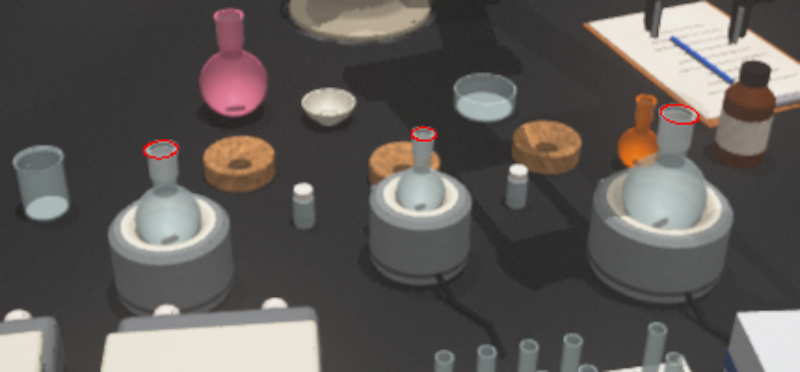

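All three are in. The large bead at (675,110) looks slightly off its predicted ring (679,114), so I zoom in on it.

```bash
python3 - <<'E'
from h import *
s=cv2.imread('pics/s4.png'); th=np.linspace(0,2*np.pi,60); f=5; x0,y0=400,215
s=cv2.resize(s[y0:y0+118,x0:x0+90],None,fx=f,fy=f,interpolation=cv2.INTER_CUBIC)
x,y=.6585,.2338
K,R,t=cam('scene'); C=-R.T@t
def dr(P,c): cv2.polylines(s,[np.round((proj('scene',P)-[x0-.5,y0-.5])*f).astype(np.int32)],True,c,1)
for z,d in((.1885,.036),(.085,.14)): dr(np.c_[x+d/2*np.cos(th),y+d/2*np.sin(th),0*th+z],(0,0,255))
c=np.array([x,y,.094]); n=(C-c)/np.linalg.norm(C-c); a=np.cross(n,[0,0,1]); a/=np.linalg.norm(a); b=np.cross(n,a)
dr(c+.0425*(np.outer(np.cos(th),a)+np.outer(np.sin(th),b)),(0,255,0))
cv2.imwrite('pics/c12.png',s)
E
```

```text
(no output)
```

No more pictures, so I check numerically: mask extents against predicted seated silhouettes, for all three flasks and the mantles.

```bash
python3 - <<'E'
from h import *
manip.get_image('scene'); ms=manip.masks_of('bulb_250','scene'); mm=manip.find_in('mantle_250','scene')
th=np.linspace(0,2*np.pi,60); cir=lambda x,y,z,d:np.c_[x+d/2*np.cos(th),y+d/2*np.sin(th),0*th+z]
for n,x,y,zc,h,r,bd,D in(('250',.6585,.2338,.094,.0945,.0425,.036,.14),('100',.629,-.26,.091,.078,.032,.03,.116),('50',.615,-.0085,.09,.0675,.0255,.024,.104)):
    top=proj('scene',cir(x,y,zc+h,bd)); c=proj('scene',[x,y,zc])[0]; eq=proj('scene',cir(x,y,zc,2*r))
    print(n,'pred bead l,r,top',top[:,0].min().round(1),top[:,0].max().round(1),top[:,1].min().round(1),'bulb l,r',eq[:,0].min().round(1),eq[:,0].max().round(1),'c',c.round(1))
    for d in ms:
        m=d['pixels']; v,u=np.nonzero(m); e=d['extent']
        if abs(u.mean()-c[0])<25 and v.max()>c[1]-5:
            t=v.min(); uu=u[(v>=t+1)&(v<=t+4)]; w=[np.ptp(u[v==k]) for k in range(t,v.max()+1)]; k=t+int(np.argmax(w))
            nk=u[v==t+10]; print('  mask p',round(d['p'],2),'bead',uu.min(),uu.max()+1,t,'neck+10',nk.min(),nk.max()+1,'bulb widest',u[v==k].min(),u[v==k].max()+1,'row',k)
    P=np.r_[cir(x,y,.085,D),cir(x,y,0,D)]; q=proj('scene',P); print('  mantle pred l,r,t,b',q[:,0].min().round(1),q[:,0].max().round(1),q[:,1].min().round(1),q[:,1].max().round(1),[np.round(d['extent']).tolist() for d in mm if abs((d['extent'][0]+d['extent'][2])/2-q[:,0].mean())<25])
E
```

```text
250 pred bead l,r,top 444.8 465.2 225.7 bulb l,r 424.7 470.7 c [447.6 274. ]
  mask p 0.62 bead 444 463 225 neck+10 444 463 bulb widest 423 471 row 276
  mantle pred l,r,t,b 405.0 485.0 257.4 337.0 [[406.0, 261.0, 485.0, 351.0]]
100 pred bead l,r,top 167.1 184.8 245.2 bulb l,r 162.1 198.3 c [180.3 286.2]
  mask p 0.58 bead 168 185 245 neck+10 170 185 bulb widest 162 199 row 283
  mantle pred l,r,t,b 147.6 216.0 270.6 346.1 [[149.0, 276.0, 217.0, 342.0]]
50 pred bead l,r,top 310.9 324.0 238.2 bulb l,r 303.0 330.1 c [316.5 272. ]
  mask p 0.69 bead 312 324 238 neck+10 311 323 bulb widest 303 329 row 272
  mask p 0.67 bead 294 335 262 neck+10 289 341 bulb widest 288 343 row 276
  mantle pred l,r,t,b 288.9 344.0 258.9 326.9 [[287.0, 261.0, 360.0, 360.0]]
```

All three flasks match the seated, upright prediction to about 1 px, with bead tops at rows 225, 245 and 238 against 225.7, 245.2 and 238.2. Handing in.

```bash
python3 -c "
from rig import manip
print(manip.sign_off())"
```

```text
the job is handed in; nothing more can be done
None
```

I gripped each clear flask by the neck, small then medium then large, and lowered it gently into its matching mantle. The job is handed in; the clock read about 27 s when I made the last checks.

- **Seating:** in the scene camera, bead tops and bulb edges match the seated, upright prediction to about 1–2 px (2–4 mm) for all three. The highest force shown at the end of a move was about 9 N. The medium and large flasks showed firm contact with the well before release. For the small one I relied on its height, which stopped at the expected level.
- **Bystanders:** the beaker, bottle and both vials stand upright where they were in the last scene picture. The gripper was open about 0.1 m above the large flask and touching nothing.
- **One disagreement:** the large flask's bead first looked about 2 px off by eye. The picture limit stopped me viewing a close crop, so I checked it with the mask numbers instead, and those agreed.

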